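# Reset the gas sensors in service mode

## Task

Take the key from the rack, set it lightly in the controller's lock, turn it gently back and forth until it finds the hidden keyway, push it fully home and turn it to the service mark. Leave it there while you push the reset pin of every sensor unit on the bench fully down with the tip of the reset probe, never touching the units with the gripper itself. Then turn the key, still fully home, back to the rest mark, and hang key and probe upright in their own holes of the rack, leaving the bottle, beaker and box alone.

Things in the scene. Friction and masses are not known exactly. Their poses are not given: they have to be found in the camera images.
- controller: Gas alarm controller, fixed: white housing 180 x 140 x 60 mm (x, y, z), origin at the centre of its underside, z up. In the middle of its top stands the key lock, a steel barrel (66 mm diameter, 36 mm tall, bore 44 mm). Rest mark: one single black line along x on both sides of the barrel. Service mark: a double black line, 1.05 rad (60 degrees) counter-clockwise of it seen from above.
- lock (a point): Centre of the lock's mouth at the barrel's upper rim, 96 mm above the bench; x lies along the rest mark, z up. The key is fully home when its shoulder rests on the rim, its blade 20 mm deep. This is possible only in the keyway. The key then turns the keyway with it, up to a stop at the service mark and 0.5 rad the other way from the rest mark.
- keyway_top (a point): Axis of the lock at the top of the hidden brass keyway, 8 mm under the rim, under a black dust cover the key passes freely. Its slot, 12.5 mm wide across the bore, starts at an unknown angle within 0.45 rad either way of the rest mark and keeps it by friction (0.1 N m). Under a key over about 0.15 rad out of line it gives 4 mm down on a spring (2 to 7 N), then stops hard; in line, the key drops in.
- service_mark (a point): The same point as lock, but with its x axis along the service mark (the double line).
- key_bow (a point): Centre of the key's flat steel bow, 60 x 12 x 34 mm (x, y, z), gripped across its 12 mm. The key hangs upright in the rack, loose, z up. This point is 43 mm above the underside of the key's shoulder, so 43 mm above the rim when home in the lock, and 43 mm above the rack's top when hung in it. Bow and blade are alike either way round.
- key: The key, 80 mm tall, 0.14 kg; origin at the tip of its blade. From the tip up: steel blade 20 mm long, 36 mm wide along x, 6 mm thick, in the plane of the bow; shoulder disc 56 mm diameter, 6 mm thick; round shaft 16 mm diameter, 20 mm; bow from 46 to 80 mm.
- key_place (a point): Centre, at the top face, of the key's 44 mm hole in the tool rack, on its +y side. The rack is fixed, a grey bench 75 x 200 mm (x, y), 85 mm tall, with a 12 mm thick top plate, open below, with two holes 110 mm apart. The key hangs in this one with its shoulder on the plate.
- probe_place (a point): Centre, at the top face, of the probe's 30 mm hole in the same tool rack, on its -y side. The probe hangs in it with its flange on the plate.
- probe_grip (a point): Centre of the grey square handle of the reset probe, 18 x 18 x 60 mm. The probe is 122 mm tall, 0.09 kg, loose, and hangs upright in the rack; z is up. Below the handle is a flange, 40 mm diameter, 6 mm thick, underside 36 mm below this point; then a steel rod 8 mm in diameter with a round tip 92 mm below this point.
- reset1 (a point): Middle of the mouth of unit 1's reset hole, level with the unit's flat top, 55 mm above the bench. The hole is 22 mm wide; in it is a black pin, 18 mm in diameter, its top 6 mm below the unit's top at the start. None when absent.
- pin1 (a joint): How far the reset pin of unit 1 has been pushed down, in m: 0 as it starts, 0.006 fully down. It moves against 2.5 N of friction and stays where it is left. None when absent.
- unit1: Gas sensor unit 1 (2 to 4 units are present, all alike; None when absent): loose white box 100 x 70 x 55 mm (x, y, z), 0.55 kg, origin at the centre of its underside, z up. On its top a round steel sensor head, 50 mm diameter, 18 mm tall, centred 20 mm to +x, and the reset hole 28 mm to -x.
- reset2 (a point): Middle of the mouth of unit 2's reset hole, level with the unit's flat top, 55 mm above the bench. The hole is 22 mm wide; in it is a black pin, 18 mm in diameter, its top 6 mm below the unit's top at the start. None when absent.
- pin2 (a joint): How far the reset pin of unit 2 has been pushed down, in m: 0 as it starts, 0.006 fully down. It moves against 2.5 N of friction and stays where it is left. None when absent.
- unit2: Gas sensor unit 2 (2 to 4 units are present, all alike; None when absent): loose white box 100 x 70 x 55 mm (x, y, z), 0.55 kg, origin at the centre of its underside, z up. On its top a round steel sensor head, 50 mm diameter, 18 mm tall, centred 20 mm to +x, and the reset hole 28 mm to -x.
- reset3 (a point): Middle of the mouth of unit 3's reset hole, level with the unit's flat top, 55 mm above the bench. The hole is 22 mm wide; in it is a black pin, 18 mm in diameter, its top 6 mm below the unit's top at the start. None when absent.
- pin3 (a joint): How far the reset pin of unit 3 has been pushed down, in m: 0 as it starts, 0.006 fully down. It moves against 2.5 N of friction and stays where it is left. None when absent.
- unit3: Gas sensor unit 3 (2 to 4 units are present, all alike; None when absent): loose white box 100 x 70 x 55 mm (x, y, z), 0.55 kg, origin at the centre of its underside, z up. On its top a round steel sensor head, 50 mm diameter, 18 mm tall, centred 20 mm to +x, and the reset hole 28 mm to -x.
- reset4 (a point): Middle of the mouth of unit 4's reset hole, level with the unit's flat top, 55 mm above the bench. The hole is 22 mm wide; in it is a black pin, 18 mm in diameter, its top 6 mm below the unit's top at the start. None when absent.
- pin4 (a joint): How far the reset pin of unit 4 has been pushed down, in m: 0 as it starts, 0.006 fully down. It moves against 2.5 N of friction and stays where it is left. None when absent.
- unit4: Gas sensor unit 4 (2 to 4 units are present, all alike; None when absent): loose white box 100 x 70 x 55 mm (x, y, z), 0.55 kg, origin at the centre of its underside, z up. On its top a round steel sensor head, 50 mm diameter, 18 mm tall, centred 20 mm to +x, and the reset hole 28 mm to -x.
- amber: Amber glass bottle, 68 mm diameter, 150 mm tall, on the far side of the bench; bystander. Origin at the centre of its underside.
- beaker: Glass beaker, 72 mm diameter, 90 mm tall, on the far side of the bench; bystander. Origin at the centre of its underside.
- tipbox: Clear plastic box, 80 x 120 x 60 mm, on the far side of the bench; bystander. Origin at the centre of its underside.
There are look-alikes about, which are no part of the job. What is shaped like the key but brown is not meant. What is shaped like the unit2 but purple is not meant.

How it is judged:
By the outcome, as a careful person would: the job done as asked, in the order asked, and still so for the second after the job is handed in, with the robot touching nothing.
Of unit1, unit2, unit3, unit4 only 2 to 4 are there at a start; the rules pass over those that are not, and their reading is None.
At some moment in a run one of unit1, unit2, unit3, unit4 may be knocked a few centimetres aside while the robot is not near it.
It also fails if it takes over 208 s, if anything falls off the work surface, if the arm or the gripper's body presses on something with over 40 N, if the wrist force passes 120 N, or if a joint passes its speed limit or range.

## Robot

A 6-joint arm with a two-finger parallel gripper is mounted at the origin on the work surface. World frame = base frame: x ahead of the robot, y to its left, z up, the work surface at z = 0. Lengths are in m, angles in rad, forces in N, time in s.
With the tool pointing down it reaches from about 0.375 to 0.9 m from the base axis. Payload 3.1 kg.
Tool frame: the origin (TCP) lies midway between the tips of the shut fingers; the grasp point (between the pads) lies 19 mm behind it; x points along the fingers, z is the direction in which the jaws open and shut, and the axes are right-handed (so a half turn about x gives the same grasp; the last joint's range is limited). The gripper opens to 85 mm and grips with 20 to 120 N. Pads are 22 mm wide; open, the fingers measure 114 mm over their backs; the gripper's body (76 mm by 85 mm) begins 54 mm behind the grasp point. The pads swing forward as they close: fully open they stand 13 mm farther back than shut.
Start: joints at [-1.484, 0.527, 1.433, -0, 1.181, -0.178], TCP at [0.164, -0.603, 0.2] pointing down, gripper open.
Joint ranges: [-3.08, 3.08], [-0.75, 2.2], [0.22, 2.44], [-1.43, 4.57], [0, 2.65], [-2.85, 2.85]. Speed limits (rad/s): [2.79, 2.79, 3.14, 3.14, 3.14, 3.14].

## Interface

Orientations are given as a unit quaternion [x, y, z, w].
In Python, from station import status, snapshot, camera_params, ticket gives the robot as it stands.
- The arm moves only by the tool arm_command, never from a script. Its argument "series" is a list that holds one entry, the list of rows, each a list of 4 numbers: the shift along the tool's x, y, z in mm, then the turn about the tool's x in rad. A call has 1 to 10 rows; each row shifts and turns the commanded pose from where the row before left it, along the tool's axes as they then stand; what a row does not reach is not made up. A row lasts 1/10 s, in which the tool goes at most 50 mm and 8.59 degrees, less where a joint would pass 70% of its speed; a pose out of reach is approached as far as the arm can. A call is refused whole if a number of a shift passes 50 or a number of a turn 0.15, either way. A call with a gripper value outside its range is refused whole. "jaw" is the opening in per cent of the stroke, from 0 (shut) to 100 (fully open), set as the call begins (left out, the last holds). The fingers move at their own pace and stop on an object; "force" is the grip in N (left out, the last holds). Time passes only in rows, so rows that do not move let the fingers close. It gives the time, the measured TCP pose, the force and the opening at its end, in the units of the state.
- status.sense(): the state, without advancing time (a new reading comes with each control period).
- snapshot(name): name is "scene" or "side" or "wrist"; returns the picture (420x560x3 uint8, red, green, blue); there is no depth.
- camera_params(name): a dict with "fovy" (degrees; the focal length in pixels is half the picture's height over the tangent of half this angle, whatever the lens; pixels are square), "cx", "cy" (the principal point, pixels), "extrinsics" (4x4, takes a point from camera to world coordinates); the wrist camera has in their place "mount" (4x4, takes a point from camera to tool coordinates, whose origin is the TCP and whose axes are the tool frame's). Camera axes: x right, y down, z forward; pixel columns grow to the right and rows downward; lengths in m; the calibration is good to about 2 mm. A picture is of the moment at which its call begins: read the wrist's pose just before it. camera_params takes no time and is no camera call.
- ticket.sign_off(): hands the job in, once; it reports no verdict.
The state is a dict: "t": time; "q": joint angles; "qd": joint speeds; "tau": joint torques, N m; "tcp_pos": TCP position; "tool_rot": TCP orientation; "force": force on the tool from outside, world axes, zero at the start; "ft_torque": the same for the moment, N m; "finger_gap": opening from 0.0 (shut) to 1.0 (fully open).
Only numpy, scipy, OpenCV 4.12 (cv2) and the standard library are available. Lean on these libraries where they do the work, as an engineer would, in place of code of your own. Each camera call takes 0.05 s, during which the arm holds its last target. There are 200 camera calls.

## Working session

There is one attempt and no reset: what is moved stays moved. The work goes in short steps, Python scripts to look and compute and a tool call to move; the robot and the scene stay as the last step left them, time stands still between calls to the robot, and variables do not carry over. Pictures are saved under pics/ and viewed, about 12 in all and at most 16, crops included, and the job is handed in when it is done.

Besides the shell and the picture viewer there is one more tool, called after ">>>" in YAML: its name, and indented under it one key for each argument. arm_command: Moves the arm, as the interface text tells. Its arguments: {"type":"object","properties":{"series":{"type":"array"},"jaw":{"type":"number"},"force":{"type":"number"}},"required":["series"]}

```bash
ls; mkdir -p pics; python3 - <<'E'
from station import status,snapshot,camera_params
import cv2,numpy as np
s=status.sense();print({k:np.round(v,3).tolist() for k,v in s.items()})
for n in("scene","side","wrist"):
    p=camera_params(n);print(n,{k:np.round(v,4).tolist() for k,v in p.items()})
    cv2.imwrite(f"pics/{n}0.png",snapshot(n)[:,:,::-1])
E
```

```text
pics
{'t': 0.0, 'q': [-1.483, 0.528, 1.434, -0.0, 1.181, -0.179], 'qd': [0.001, 0.0, 0.001, 0.001, -0.001, -0.001], 'tau': [0.0, -44.235, -17.803, -0.0, 0.009, -0.0], 'tcp_pos': [0.164, -0.602, 0.199], 'tool_rot': [0.43, 0.562, -0.429, 0.561], 'force': [-0.709, -0.523, -0.864], 'ft_torque': [-0.025, 0.014, 0.004], 'finger_gap': 1.001}
scene {'fovy': 50.3328, 'cx': 281.0262, 'cy': 206.566, 'extrinsics': [[0.8441, 0.4258, -0.3257, 0.9357], [0.5359, -0.6548, 0.5329, -0.6567], [0.0137, -0.6245, -0.7809, 1.0723], [0.0, 0.0, 0.0, 1.0]]}
side {'fovy': 48.7517, 'cx': 274.763, 'cy': 215.5216, 'extrinsics': [[-0.9724, -0.148, 0.1803, 0.3165], [-0.2323, 0.6835, -0.6919, 0.8865], [-0.0208, -0.7147, -0.6991, 1.0163], [0.0, 0.0, 0.0, 1.0]]}
wrist {'fovy': 68.9213, 'cx': 284.0428, 'cy': 207.9823, 'mount': [[-0.0008, -0.2883, 0.9575, -0.1749], [-0.0005, -0.9575, -0.2883, 0.0734], [1.0, -0.0007, 0.0007, -0.0004], [0.0, 0.0, 0.0, 1.0]]}
```

View pics/scene0.png

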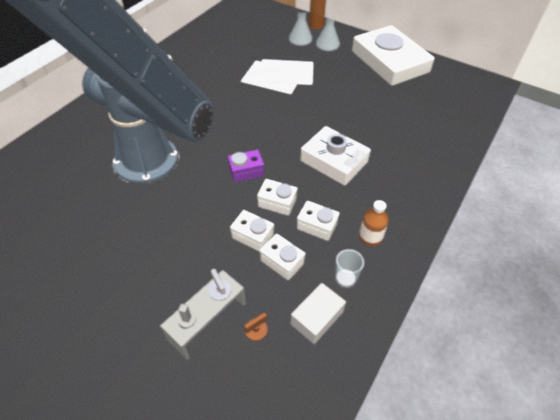

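View pics/side0.png

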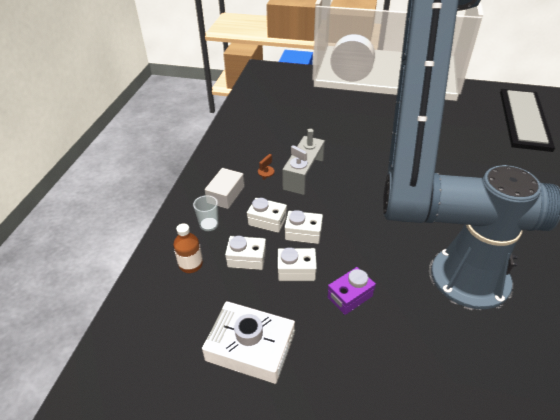

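Scene: four white units around (277,196), (318,219), (252,230), (283,256). The purple decoy is at (246,163), the controller at (336,152), the rack from (175,325) to (235,285) and the brown decoy key at (257,326). Next I enlarge crops.

```bash
cat > h.py <<'E'
import numpy as np,cv2
from station import status,snapshot,camera_params
from scipy.spatial.transform import Rotation as R
def cam(n,s=None):
    p=camera_params(n);f=210/np.tan(np.radians(p['fovy']/2))
    if n=='wrist':
        s=s or status.sense();T=np.eye(4);T[:3,:3]=R.from_quat(s['tool_rot']).as_matrix();T[:3,3]=s['tcp_pos'];E=T@np.array(p['mount'])
    else:E=np.array(p['extrinsics'])
    return f,p['cx'],p['cy'],E
def px2w(c,uv,z):
    f,cx,cy,E=c;d=E[:3,:3]@[(uv[0]-cx)/f,(uv[1]-cy)/f,1];o=E[:3,3]
    return o+d*(z-o[2])/d[2]
def w2px(c,P):
    f,cx,cy,E=c;q=E[:3,:3].T@(np.asarray(P)-E[:3,3]);return np.array([cx+f*q[0]/q[2],cy+f*q[1]/q[2]])
def tri(cams,uvs):
    A=[];b=[]
    for c,uv in zip(cams,uvs):
        f,cx,cy,E=c;d=E[:3,:3]@[(uv[0]-cx)/f,(uv[1]-cy)/f,1];d/=np.linalg.norm(d);M=np.eye(3)-np.outer(d,d);A.append(M);b.append(M@E[:3,3])
    return np.linalg.lstsq(np.vstack(A),np.hstack(b),rcond=None)[0]
def crop(img,x0,y0,x1,y1,k,fn):
    """img RGB; gridticks every 10 px"""
    o=cv2.resize(img[y0:y1,x0:x1,::-1],None,fx=k,fy=k,interpolation=cv2.INTER_CUBIC)
    for x in range(-(-x0//20)*20,x1,20):
        cv2.line(o,(int((x-x0)*k),0),(int((x-x0)*k),6),(0,255,255),1);cv2.putText(o,str(x),(int((x-x0)*k)-10,16),0,.35,(0,255,255),1)
    for y in range(-(-y0//20)*20,y1,20):
        cv2.line(o,(0,int((y-y0)*k)),(6,int((y-y0)*k)),(0,255,255),1);cv2.putText(o,str(y),(8,int((y-y0)*k)+4),0,.35,(0,255,255),1)
    cv2.imwrite(fn,o)
E
python3 - <<'E'
from h import *
crop(cv2.imread('pics/scene0.png')[:,:,::-1],150,125,385,365,2.5,'pics/sc1.png')
crop(cv2.imread('pics/side0.png')[:,:,::-1],195,120,395,380,2.3,'pics/si1.png')
E
```

```text
(no output)
```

View pics/sc1.png

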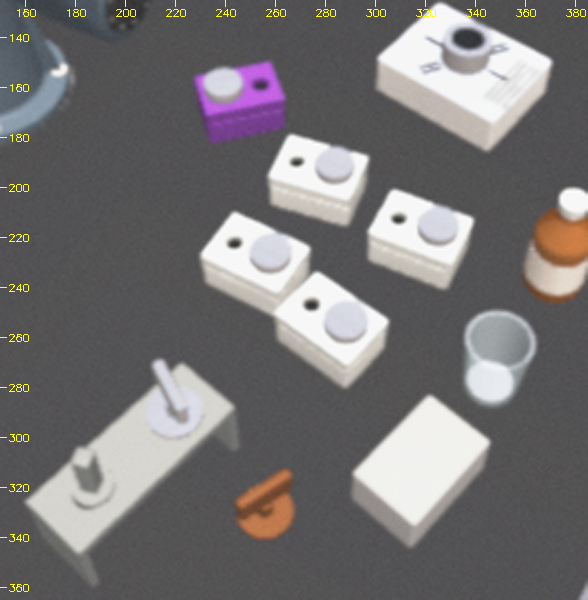

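View pics/si1.png

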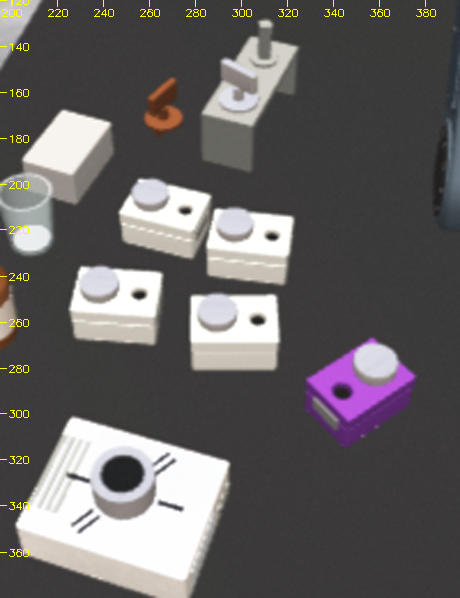

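```bash
python3 - <<'E'
from h import *
S=cam('scene');D=cam('side');np.set_printoptions(precision=4,suppress=True)
s=lambda x,y:(150+x/2.5,125+y/2.5); d=lambda x,y:(195+x/2.3,120+y/2.3)
for n,z,a,b in [('a',.055,s(297,162),d(257,320)),('b',.055,s(398,219),d(139,294)),('c',.055,s(234,243),d(272,236)),('d',.055,s(312,304),d(185,210)),
 ('heada',.073,s(334,161),d(217,309)),('headb',.073,s(437,222),d(100,282)),('headc',.073,s(270,250),d(235,222)),('headd',.073,s(346,318),d(150,192)),
 ('lock',.096,s(467,39),d(124,475)),('r1',.06,s(434,42),d(171,506.5)),('r2',.06,s(498,75),d(77.5,477)),('sv1',.06,s(430,68),d(165,463)),('sv2',.06,s(499,48),d(84,521)),
 ('keydisc',.091,s(174,411),d(238,97)),('probetop',.151,s(83,455),d(265,25)),('flange',.091,s(91,490),d(262,60)),
 ('bow1',.145,s(158,364),d(223,63)),('amber',.15,s(573,195),(185,230)),('purple',.073,s(222,78),d(376,357))]:
    print(n,px2w(S,a,z)[:2],px2w(D,b,z)[:2],tri([S,D],[a,b]))
for n,p in [('rackc',s(183,364)),('rackc',s(235,408)),('rackc',s(80,553)),('rackc',s(27,502))]:print(px2w(S,p,.085))
for p in [d(252,38),d(298,46),d(252,118),d(203,108)]:print(px2w(D,p,.085))
E
```

```text
a [0.446  0.0719] [0.4408 0.0806] [0.4423 0.076  0.049 ]
b [0.5915 0.063 ] [0.5871 0.071 ] [0.5891 0.0666 0.0496]
c [ 0.4529 -0.0681] [ 0.4479 -0.06  ] [ 0.4494 -0.0651  0.0494]
d [ 0.5719 -0.0894] [ 0.5667 -0.083 ] [ 0.569  -0.0871  0.0503]
heada [0.4905 0.0842] [0.487  0.0893] [0.4882 0.0866 0.0695]
headb [0.6368 0.0706] [0.6327 0.0777] [0.6348 0.0739 0.0682]
headc [ 0.5004 -0.0647] [ 0.4952 -0.0569] [ 0.4971 -0.0618  0.0676]
headd [ 0.6182 -0.0947] [ 0.6143 -0.0881] [ 0.6162 -0.0924  0.0686]
lock [0.5332 0.3329] [0.5273 0.3409] [0.5297 0.338  0.0904]
r1 [0.4847 0.3404] [0.4794 0.3442] [0.4816 0.3431 0.0568]
r2 [0.5832 0.3318] [0.5818 0.3324] [0.5825 0.3322 0.0594]
sv1 [0.5039 0.2951] [0.4977 0.2963] [0.5006 0.2961 0.058 ]
sv2 [0.5616 0.3772] [0.5602 0.3791] [0.5608 0.3785 0.0586]
keydisc [ 0.5394 -0.2877] [ 0.5375 -0.2854] [ 0.5383 -0.2872  0.0893]
probetop [ 0.5222 -0.3891] [ 0.5183 -0.3802] [ 0.5197 -0.3876  0.1458]
flange [ 0.5245 -0.3949] [ 0.5204 -0.3786] [ 0.5216 -0.3921  0.0817]
bow1 [ 0.5182 -0.2765] [ 0.5596 -0.287 ] [ 0.5417 -0.2782  0.1602]
amber [0.7642 0.1258] [0.7561 0.131 ] [0.761  0.128  0.1458]
purple [0.2991 0.1239] [0.2994 0.12  ] [0.2999 0.1221 0.0752]
[ 0.5124 -0.2381  0.085 ]
[ 0.5855 -0.2503  0.085 ]
[ 0.5528 -0.4453  0.085 ]
[ 0.4798 -0.4345  0.085 ]
[ 0.5467 -0.4389  0.085 ]
[ 0.4756 -0.4325  0.085 ]
[ 0.5108 -0.2509  0.085 ]
[ 0.5819 -0.2584  0.085 ]
```

```bash
cat >> h.py <<'E'
def info():
    s=status.sense();M=R.from_quat(s['tool_rot']).as_matrix()
    print('t',round(s['t'],2),'tcp',np.round(s['tcp_pos'],4),'jawyaw',round(np.arctan2(M[1,2],M[0,2]),4),'x',np.round(M[:,0],3),'F',np.round(s['force'],1),'T',np.round(s['ft_torque'],2),'gap',round(s['finger_gap'],3),'q6',round(s['q'][5],2))
    return s,M
def plan(x,y,z,yaw=None,base=None):
    """shift mm in current tool axes to reach tcp x,y,z; turn about tool x (jaw yaw mod pi, smallest)"""
    s,M=info();d=M.T@(np.array([x,y,z])-s['tcp_pos'])*1000
    print('shift',np.round(d,1),end=' ')
    if yaw is not None:
        c=np.arctan2(M[1,2],M[0,2]);e=(yaw-c+np.pi/2)%np.pi-np.pi/2;print('turn',round(-e,3))
E
python3 -c "
from h import *
s,M=info();print(M.round(3));plan(.45,-.33,.25,-.16)"
```

```text
t 0.15 tcp [ 0.1641 -0.6024  0.1995] jawyaw -1.305 x [-0.     0.002 -1.   ] F [-0.1 -0.2 -0.1] T [0.01 0.01 0.  ] gap 0.999 q6 -0.18
[[-0.     0.965  0.263]
 [ 0.002  0.263 -0.965]
 [-1.     0.    -0.002]]
t 0.15 tcp [ 0.1641 -0.6024  0.1995] jawyaw -1.305 x [-0.     0.002 -1.   ] F [-0.1 -0.2 -0.1] T [0.01 0.01 0.  ] gap 0.999 q6 -0.18
shift [ -50.1  347.4 -187.9] turn -1.145
```

>>> arm_command:
  series:
    - [[-5,39,-18,0],[-5,39,-18,0],[-5,39,-18,0],[-5,39,-18,0],[-5,39,-18,0],[-5,39,-18,0],[-5,39,-18,0],[-5,39,-18,0],[-5,39,-18,0],[-5,39,-18,0]]

```text
t: 1.15
tcp_pos: [0.4942, -0.3254, 0.2503]
tool_rot: [0.429, 0.562, -0.429, 0.562]
force: [1.0, -0.3, -0.1]
finger_gap: 0.999
```

```bash
python3 - <<'E'
from h import *
s,M=info();i=snapshot('wrist');c=cam('wrist',s);np.save('pics/w1s.npy',[*s['tcp_pos'],*s['tool_rot']])
cv2.imwrite('pics/w1.png',i[:,:,::-1])
for n,P in dict(key=(.538,-.287,.091),probe=(.521,-.39,.091),c=(.449,-.065,.055)).items():print(n,w2px(c,P).round())
crop(i,0,0,560,420,1.4,'pics/w1b.png')
E
```

```text
t 1.15 tcp [ 0.4942 -0.3254  0.2503] jawyaw -1.305 x [-0.  0. -1.] F [ 1.  -0.3 -0.1] T [-0.05 -0.01  0.03] gap 0.999 q6 0.53
key [260. 136.]
probe [347. 177.]
c [ 66. 158.]
```

View pics/w1b.png

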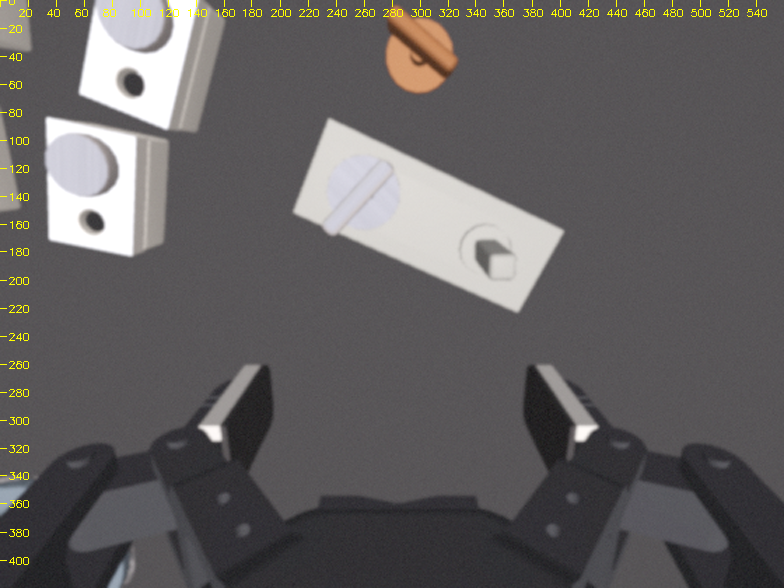

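```bash
python3 - <<'E'
from h import *
a=np.load('pics/w1s.npy');c=cam('wrist',dict(tcp_pos=a[:3],tool_rot=a[3:]));k=1/1.4
w=lambda x,y,z:px2w(c,(x*k,y*k),z).round(4)
print('disc',w(363,191,.091),'bow',w(329,229,.145),w(388,165,.145))
b=w(388,165,.145)-w(329,229,.145);print('bowyaw',np.arctan2(b[1],b[0]),np.linalg.norm(b),(w(388,165,.145)+w(329,229,.145))/2)
C=[w(x,y,.085) for x,y in((328,118),(564,231),(518,313),(293,213))];print(C, np.mean(C,0))
e=C[0]-C[1];print('rack y dir',np.arctan2(e[1],e[0])-np.pi/2,np.linalg.norm(e)); e=C[3]-C[2];print(np.arctan2(e[1],e[0])-np.pi/2)
print('probe top',w(502,267,.151),'flange',w(486,250,.091))
e=w(513,277,.151)-w(517,255,.151);print('handle edge',np.arctan2(e[1],e[0]))
print('c',w(95,221,.055),'d',w(131,84,.055))
E
```

```text
disc [ 0.5378 -0.286   0.091 ] bow [ 0.5128 -0.2736  0.145 ] [ 0.5617 -0.3005  0.145 ]
bowyaw -0.5029217100249601 0.05581057247511436 [ 0.53725 -0.28705  0.145  ]
[array([ 0.5816, -0.2481,  0.085 ]), array([ 0.549 , -0.4475,  0.085 ]), array([ 0.4741, -0.4357,  0.085 ]), array([ 0.5065, -0.2366,  0.085 ])] [ 0.5278   -0.341975  0.085   ]
rack y dir -0.1620567425972288 0.20204732118986385
-0.16131821530121582
probe top [ 0.5193 -0.3894  0.151 ] flange [ 0.519  -0.3909  0.091 ]
handle edge -2.9720044936876047
c [ 0.45   -0.0676  0.055 ] d [ 0.5668 -0.0879  0.055 ]
```

```bash
python3 -c "
from h import *
plan(.5375,-.2865,.20,-2.074)"
```

```text
t 1.2 tcp [ 0.4996 -0.3209  0.2513] jawyaw -1.3006 x [ 0.006  0.003 -1.   ] F [2.8 1.2 0.8] T [ 0.06 -0.12  0.01] gap 1.004 q6 0.54
shift [ 51.6  45.4 -23. ] turn 0.773
```

>>> arm_command:
  series:
    - [[5,6,-3,0],[6,8,-4,0],[6,8,-4,0],[6,8,-4,0],[6,8,-4,0],[6,7,-4,0.13],[6,0,0,0.13],[5,0,0,0.13],[5,0,0,0.13],[0,0,0,0.13]]
    - [[0,0,0,0.12]]

```text
$.series: bad value
```

```bash
python3 -c "
from h import *
plan(.5375,-.2865,.20,-2.074)"
```

```text
t 1.2 tcp [ 0.4996 -0.3209  0.2513] jawyaw -1.3006 x [ 0.006  0.003 -1.   ] F [2.8 1.2 0.8] T [ 0.06 -0.12  0.01] gap 1.004 q6 0.54
shift [ 51.6  45.4 -23. ] turn 0.773
```

>>> arm_command:
  series:
    - [[5,6,-3,0],[6,8,-4,0],[6,8,-4,0],[6,8,-4,0],[6,8,-4,0.13],[6,3,-2,0.13],[6,0,0,0.13],[5,0,0,0.13],[5,0,0,0.13],[0,0,0,0.12]]

```text
t: 2.2
tcp_pos: [0.5267, -0.2961, 0.1977]
tool_rot: [-0.61, -0.358, 0.61, -0.357]
force: [0.2, 0.7, 0.8]
finger_gap: 1.002
```

>>> arm_command:
  series:
    - [[0,0,0,0],[0,0,0,0]]

```text
t: 2.4
tcp_pos: [0.5273, -0.2965, 0.1989]
tool_rot: [-0.609, -0.36, 0.609, -0.36]
force: [-0.0, -0.1, 0.1]
finger_gap: 1.0
```

```bash
python3 -c "
from h import *
plan(.5375,-.2865,.109,-2.074)
i=snapshot('wrist');crop(i,60,60,500,420,1.5,'pics/w2.png')"
```

```text
t 2.4 tcp [ 0.5273 -0.2965  0.1989] jawyaw -2.0733 x [-0.  0. -1.] F [-0.  -0.1  0.1] T [ 0.03  0.03 -0.04] gap 1.0 q6 1.38
shift [ 89.9   4.1 -13.6] turn 0.001
```

View pics/w2.png

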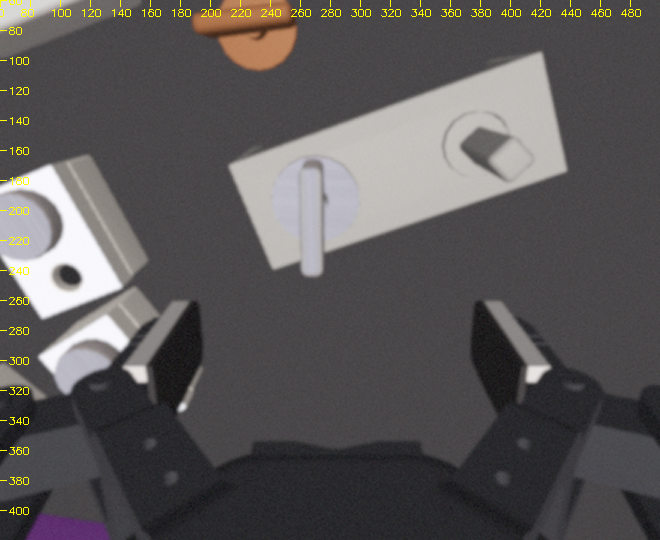

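```bash
python3 -c "
from h import *
c=cam('wrist')
k=lambda x,y,z:px2w(c,(60+x/1.5,60+y/1.5),z).round(4)
print(k(316,199,.091),k(311,168,.145),k(311,275,.145))
print([k(x,y,.085) for x,y in ((228,165),(542,52),(567,171),(274,270))],k(514,156,.151),k(67,277,.055))
plan(.5375,-.2865,.109)"
```

```text
[ 0.5365 -0.2868  0.091 ] [ 0.5622 -0.301   0.145 ] [ 0.5117 -0.2722  0.145 ]
[array([ 0.5815, -0.2479,  0.085 ]), array([ 0.5487, -0.4471,  0.085 ]), array([ 0.4743, -0.4348,  0.085 ]), array([ 0.506 , -0.2364,  0.085 ])] [ 0.5205 -0.3912  0.151 ] [ 0.5674 -0.0872  0.055 ]
t 2.45 tcp [ 0.5275 -0.2964  0.1991] jawyaw -2.0735 x [-0.  0. -1.] F [-1.  -0.3 -0.6] T [-0.01  0.01  0.03] gap 0.999 q6 1.38
shift [ 90.1   4.  -13.5]
```

>>> arm_command:
  series:
    - [[0,2,-7,0],[0,2,-6,0],[15,0,0,0],[15,0,0,0],[15,0,0,0],[15,0,0,0],[15,0,0,0],[15,0,0,0],[0,0,0,0],[0,0,0,0]]

```text
t: 3.45
tcp_pos: [0.5378, -0.2864, 0.1094]
tool_rot: [0.609, 0.36, -0.609, 0.36]
force: [0.4, 0.8, 0.7]
finger_gap: 1.002
```

>>> arm_command:
  series:
    - [[0,0,0,0],[0,0,0,0],[0,0,0,0],[0,0,0,0],[0,0,0,0],[0,0,0,0],[0,0,0,0],[0,0,0,0]]
  jaw: 0
  force: 60

```text
t: 4.25
tcp_pos: [0.5376, -0.2868, 0.1098]
tool_rot: [0.609, 0.359, -0.609, 0.36]
force: [-0.2, 1.0, 4.5]
finger_gap: 0.11
```

```bash
python3 -c "
from h import *
plan(.4,.25,.25,-1.68)"
```

```text
t 4.25 tcp [ 0.5376 -0.2868  0.1098] jawyaw -2.075 x [ 0.001 -0.    -1.   ] F [-0.2  1.   4.5] T [ 0.2  -0.   -0.01] gap 0.11 q6 1.4
shift [-140.4 -379.8 -403.5] turn -0.395
```

>>> arm_command:
  series:
    - [[-10,0,0,0],[-20,0,0,0],[-25,0,0,0],[-25,0,0,0],[-20,-10,-12,0],[-10,-20,-25,0],[0,-28,-35,0],[0,-28,-35,0],[0,-28,-35,0],[0,-28,-35,0]]

```text
t: 5.25
tcp_pos: [0.4977, -0.0616, 0.2194]
tool_rot: [-0.609, -0.359, 0.609, -0.359]
force: [-0.6, 0.4, -0.2]
finger_gap: 0.108
```

>>> arm_command:
  series:
    - [[0,-28,-35,0],[0,-28,-35,0],[0,-28,-35,0],[0,-28,-35,0],[0,-28,-35,0],[0,-28,-35,0],[0,-28,-35,0],[0,-28,-35,0],[0,-28,-35,0],[0,-14,-18,0]]

```text
t: 6.25
tcp_pos: [0.4254, 0.36, 0.2194]
tool_rot: [0.609, 0.361, -0.608, 0.36]
force: [0.5, -0.1, -1.9]
finger_gap: 0.109
```

```bash
python3 -c "
from h import *
plan(.43,.338,.21,-1.68)"
```

```text
t 6.25 tcp [0.4254 0.36   0.2194] jawyaw -2.0722 x [ 0.     0.001 -1.   ] F [ 0.5 -0.1 -1.9] T [-0.02 -0.03 -0.  ] gap 0.109 q6 2.57
shift [ 9.4 14.6 17.1] turn -0.392
```

>>> arm_command:
  series:
    - [[0,7,8,-0.08],[0,7,8,-0.1],[0,0,0,-0.1],[0,0,0,-0.1],[0,0,0,0],[0,0,0,0],[0,0,0,0]]

```text
t: 6.95
tcp_pos: [0.4318, 0.3363, 0.2193]
tool_rot: [-0.53, -0.468, 0.53, -0.468]
force: [0.5, -0.3, -2.4]
finger_gap: 0.108
```

```bash
python3 -c "
from h import *
plan(.43,.338,.21,-1.68)
s=status.sense();i=snapshot('wrist');np.save('pics/w3s.npy',[*s['tcp_pos'],*s['tool_rot']])
print(w2px(cam('wrist',s),(.53,.338,.096)))
crop(i,60,0,500,380,1.55,'pics/w3.png')"
```

```text
t 6.95 tcp [0.4318 0.3363 0.2193] jawyaw -1.6964 x [-0. -0. -1.] F [ 0.5 -0.3 -2.4] T [ 0.02 -0.06  0.01] gap 0.108 q6 2.15
shift [ 9.3 -2.  -1.5] turn -0.016
[268.72296607  88.43339244]
```

View pics/w3.png

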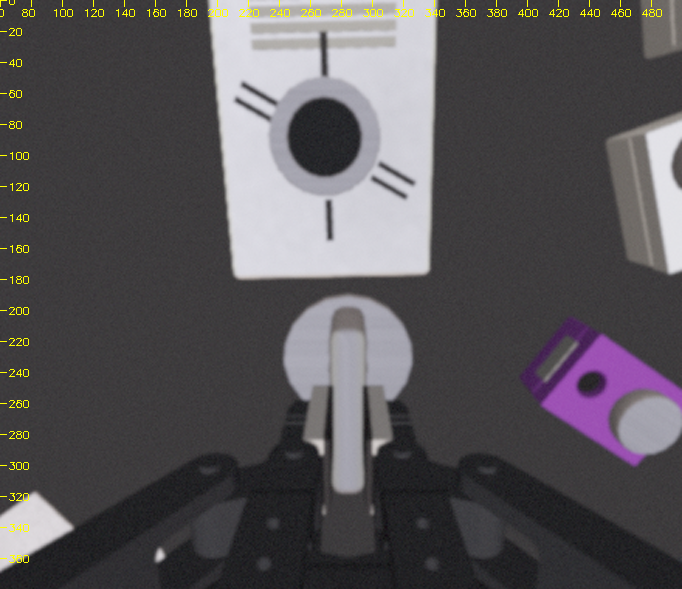

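```bash
python3 -c "
from h import *
a=np.load('pics/w3s.npy');c=cam('wrist',dict(tcp_pos=a[:3],tool_rot=a[3:]))
k=lambda x,y,z:px2w(c,(60+x/1.55,y/1.55),z).round(4)
print('lock',k(324.5,137,.096),k(324.5,137,.09))
p,q=k(323.5,33,.06),k(331,240,.06);d=p-q;print('rest',np.arctan2(d[1],d[0]),'mid',(k(324.5,76,.06)+k(329,200,.06))/2)
p,q=k(240,94,.06),k(409,190,.06);d=p-q;print(p,q,(p+q)/2,'serv',np.arctan2(d[1],d[0])-1.0472)
C=[k(216,100,.06),k(434,100,.06),k(429,272,.06),k(233,278,.06)];print(C)
print('disc',k(348,357,a[2]-.018),'bow',k(347,315,a[2]+.036),k(347,492,a[2]+.036))
"
```

```text
lock [0.53   0.3374 0.096 ] [0.5305 0.3376 0.09  ]
rest -0.09959075267048954 mid [0.53095 0.3374  0.06   ]
[0.5654 0.3889 0.06  ] [0.4925 0.2864 0.06  ] [0.52895 0.33765 0.06   ] serv -0.09461989027085882
[array([0.5639, 0.4049, 0.06  ]), array([0.5463, 0.2655, 0.06  ]), array([0.4346, 0.2772, 0.06  ]), array([0.4479, 0.4167, 0.06  ])]
disc [0.4313 0.3362 0.2013] bow [0.4654 0.3324 0.2553] [0.4028 0.3403 0.2553]
```

```bash
python3 -c "
from h import *
plan(.530,.3375,.145,-1.671)"
```

```text
t 7.0 tcp [0.4318 0.3363 0.2193] jawyaw -1.6961 x [-0. -0. -1.] F [ 0.5  0.9 -2.2] T [ 0.03 -0.03  0.02] gap 0.106 q6 2.15
shift [ 74.3  97.3 -13.5] turn -0.025
```

>>> arm_command:
  series:
    - [[0,10,0,0],[0,20,-3,0],[0,20,-3,0],[0,20,-3,0],[0,17,-3,0],[0,10,-1.5,0],[0,0,0,-0.025],[0,0,0,0],[0,0,0,0],[0,0,0,0]]

```text
t: 8.0
tcp_pos: [0.5289, 0.3378, 0.2194]
tool_rot: [-0.524, -0.475, 0.524, -0.475]
force: [0.7, 0.3, -1.3]
finger_gap: 0.11
```

```bash
python3 -c "
from h import *
plan(.530,.3375,.145,-1.671)"
```

```text
t 8.0 tcp [0.5289 0.3378 0.2194] jawyaw -1.6695 x [-0.001 -0.    -1.   ] F [ 0.7  0.3 -1.3] T [0.01 0.03 0.04] gap 0.11 q6 2.06
shift [74.4  1.1  0.2] turn 0.002
```

>>> arm_command:
  series:
    - [[12,1,0,0],[15,0,0,0],[15,0,0,0],[15,0,0,0],[12,0,0,0],[5,0,0,0],[0,0,0,0],[0,0,0,0]]

```text
t: 8.8
tcp_pos: [0.5312, 0.3378, 0.1457]
tool_rot: [0.524, 0.475, -0.524, 0.475]
force: [-0.3, 0.7, -1.2]
finger_gap: 0.11
```

>>> arm_command:
  series:
    - [[2,0,0,0],[2,0,0,0],[2,0,0,0],[2,0,0,0],[2,0,0,0],[0,0,0,0],[0,0,0,0]]

```text
t: 9.5
tcp_pos: [0.5308, 0.3376, 0.1352]
tool_rot: [-0.524, -0.475, 0.524, -0.475]
force: [0.8, 0.5, -1.4]
finger_gap: 0.113
```

```bash
python3 -c "
from h import *
plan(.530,.3375,.131,-1.671)"
```

```text
t 9.5 tcp [0.5308 0.3376 0.1352] jawyaw -1.67 x [-0. -0. -1.] F [ 0.8  0.5 -1.4] T [0.   0.   0.05] gap 0.113 q6 2.06
shift [ 4.2 -0.8  0.2] turn 0.001
```

Tip is in the bore with no contact. I descend slowly.

>>> arm_command:
  series:
    - [[1,-0.8,0,0],[1,0,0,0],[1,0,0,0],[0,0,0,0],[0,0,0,0]]

```text
t: 10.0
tcp_pos: [0.5301, 0.3378, 0.1325]
tool_rot: [0.524, 0.475, -0.524, 0.475]
force: [0.3, 0.3, 0.4]
finger_gap: 0.111
```

>>> arm_command:
  series:
    - [[0.5,0,0,0],[0.5,0,0,0],[0.5,0,0,0],[0,0,0,0],[0,0,0,0]]

```text
t: 10.5
tcp_pos: [0.5302, 0.3378, 0.131]
tool_rot: [0.524, 0.475, -0.524, 0.475]
force: [0.1, 0.1, 1.4]
finger_gap: 0.107
```

>>> arm_command:
  series:
    - [[0,0,0,-0.07],[0,0,0,-0.07],[0,0,0,-0.06],[0,0,0,0],[0,0,0,0]]

```text
t: 11.0
tcp_pos: [0.5303, 0.3378, 0.131]
tool_rot: [0.475, 0.524, -0.474, 0.524]
force: [0.9, -0.3, 1.0]
finger_gap: 0.108
```

>>> arm_command:
  series:
    - [[0,0,0,-0.05],[0,0,0,-0.05],[0,0,0,-0.05],[0,0,0,0],[0,0,0,0]]

```text
t: 11.5
tcp_pos: [0.5301, 0.3378, 0.1309]
tool_rot: [0.434, 0.558, -0.434, 0.558]
force: [-0.5, 0.3, 2.6]
finger_gap: 0.113
```

>>> arm_command:
  series:
    - [[0,0,0,0.08],[0,0,0,0.1],[0,0,0,0.1],[0,0,0,0.1],[0,0,0,0.1],[0,0,0,0.07],[0,0,0,0],[0,0,0,0]]

```text
t: 12.3
tcp_pos: [0.5294, 0.3375, 0.1302]
tool_rot: [-0.568, -0.42, 0.569, -0.42]
force: [1.0, 0.3, -1.6]
finger_gap: 0.111
```

```bash
python3 -c "
from h import *
plan(.530,.3375,.131,-1.671)"
```

```text
t 12.3 tcp [0.5294 0.3375 0.1302] jawyaw -1.8694 x [-0.001 -0.    -1.   ] F [ 1.   0.3 -1.6] T [0.02 0.01 0.02] gap 0.111 q6 2.26
shift [-0.8  0.5 -0.1] turn -0.198
```

>>> arm_command:
  series:
    - [[0,0,0,0.05],[0,0,0,0.05],[0,0,0,0.05],[0,0,0,0],[0,0,0,0]]

```text
t: 12.8
tcp_pos: [0.5297, 0.3377, 0.1304]
tool_rot: [-0.598, -0.377, 0.599, -0.376]
force: [0.2, 0.3, -1.0]
finger_gap: 0.107
```

```bash
python3 -c "
from h import *
plan(.530,.3375,.131,-1.671)"
```

```text
t 12.8 tcp [0.5297 0.3377 0.1304] jawyaw -2.0186 x [-0.001 -0.    -1.   ] F [ 0.2  0.3 -1. ] T [ 0.    0.02 -0.01] gap 0.107 q6 2.41
shift [-0.6  0.4  0. ] turn -0.348
```

>>> arm_command:
  series:
    - [[0,0,0,-0.04],[0,0,0,-0.03],[1,0,0,0],[1,0,0,0],[1,0,0,0],[0,0,0,0],[0,0,0,0]]

```text
t: 13.5
tcp_pos: [0.53, 0.3377, 0.1277]
tool_rot: [-0.585, -0.397, 0.585, -0.397]
force: [0.7, 0.0, -1.9]
finger_gap: 0.115
```

```bash
python3 -c "
from h import *
plan(.530,.3375,.121,-1.671)"
```

```text
t 13.5 tcp [0.53   0.3377 0.1277] jawyaw -1.95 x [-0. -0. -1.] F [ 0.7  0.  -1.9] T [-0.06 -0.02 -0.04] gap 0.115 q6 2.34
shift [6.7 0.1 0.2] turn -0.279
```

Below the hard-stop level and free, so the key is in the slot. I push it home.

>>> arm_command:
  series:
    - [[1.5,0,0,0],[1.5,0,0,0],[1.5,0,0,0],[1.5,0,0,0],[0,0,0,0],[0,0,0,0]]

```text
t: 14.1
tcp_pos: [0.53, 0.3377, 0.1217]
tool_rot: [-0.585, -0.397, 0.585, -0.397]
force: [0.1, 0.5, -1.8]
finger_gap: 0.111
```

>>> arm_command:
  series:
    - [[0.7,0,0,0],[0.7,0,0,0],[0,0,0,0],[0,0,0,0]]

```text
t: 14.5
tcp_pos: [0.5301, 0.3377, 0.1208]
tool_rot: [0.585, 0.397, -0.585, 0.397]
force: [0.1, 0.2, 2.5]
finger_gap: 0.109
```

```bash
python3 -c "
from h import *
plan(.530,.3375,.121,-1.671)"
```

```text
t 14.5 tcp [0.5301 0.3377 0.1208] jawyaw -1.95 x [ 0.  0. -1.] F [0.1 0.2 2.5] T [-0.04  0.11 -0.04] gap 0.109 q6 2.34
shift [-0.2 -0.   0.3] turn -0.279
```

>>> arm_command:
  series:
    - [[0,0,0,-0.08],[0,0,0,-0.1],[0,0,0,-0.1],[0,0,0,-0.1],[0,0,0,-0.1],[0,0,0,-0.1],[0,0,0,-0.1],[0,0,0,-0.1],[0,0,0,0],[0,0,0,0]]

```text
t: 15.5
tcp_pos: [0.5304, 0.3381, 0.1208]
tool_rot: [0.391, 0.589, -0.391, 0.589]
force: [-0.0, 1.0, 2.1]
finger_gap: 0.107
```

```bash
python3 -c "
from h import *
plan(.530,.3375,.121,-.624)"
```

```text
t 15.5 tcp [0.5304 0.3381 0.1208] jawyaw -1.172 x [ 0.001  0.001 -1.   ] F [-0.   1.   2.1] T [0.12 0.01 0.01] gap 0.107 q6 1.56
shift [-0.2 -0.6  0.3] turn -0.548
```

>>> arm_command:
  series:
    - [[0,0,0,-0.1],[0,0,0,-0.1],[0,0,0,-0.1],[0,0,0,-0.1],[0,0,0,-0.1],[0,0,0,-0.05],[0,0,0,0],[0,0,0,0]]

```text
t: 16.3
tcp_pos: [0.5302, 0.3382, 0.1208]
tool_rot: [0.217, 0.673, -0.216, 0.673]
force: [-1.5, 1.4, 3.6]
finger_gap: 0.111
```

```bash
python3 -c "
from h import *
plan(.530,.3375,.121,-.624)"
```

```text
t 16.3 tcp [0.5302 0.3382 0.1208] jawyaw -0.6221 x [ 0.001  0.001 -1.   ] F [-1.5  1.4  3.6] T [ 0.3   0.07 -0.11] gap 0.111 q6 1.01
shift [-0.2 -0.6  0.2] turn 0.002
```

>>> arm_command:
  series:
    - [[0,0,0,-0.04],[0,0,0,-0.04],[0,0,0,0],[0,0,0,0]]

```text
t: 16.7
tcp_pos: [0.5301, 0.3381, 0.1208]
tool_rot: [0.19, 0.681, -0.189, 0.681]
force: [-1.0, 1.8, 4.7]
finger_gap: 0.103
```

```bash
python3 -c "
from h import *
info()"
```

```text
t 16.7 tcp [0.5301 0.3381 0.1208] jawyaw -0.5417 x [ 0.     0.001 -1.   ] F [-1.   1.8  4.7] T [ 0.36  0.23 -0.13] gap 0.103 q6 0.93
```

>>> arm_command:
  series:
    - [[0,0,0,-0.03],[0,0,0,-0.03],[0,0,0,0],[0,0,0,0]]

```text
t: 17.1
tcp_pos: [0.5301, 0.338, 0.1208]
tool_rot: [0.168, 0.687, -0.168, 0.687]
force: [-1.5, 1.8, 4.8]
finger_gap: 0.112
```

```bash
python3 -c "
from h import *
info()"
```

```text
t 17.1 tcp [0.5301 0.338  0.1208] jawyaw -0.4796 x [ 0.     0.001 -1.   ] F [-1.5  1.8  4.8] T [ 0.33  0.21 -0.1 ] gap 0.112 q6 0.87
```

>>> arm_command:
  series:
    - [[0,0,0,-0.025],[0,0,0,-0.025],[0,0,0,0],[0,0,0,0]]

```text
t: 17.5
tcp_pos: [0.5301, 0.338, 0.1208]
tool_rot: [0.151, 0.691, -0.15, 0.691]
force: [-0.7, 1.8, 4.5]
finger_gap: 0.107
```

```bash
python3 -c "
from h import *
info()"
```

```text
t 17.5 tcp [0.5301 0.338  0.1208] jawyaw -0.4296 x [ 0.     0.001 -1.   ] F [-0.7  1.8  4.5] T [ 0.34  0.3  -0.14] gap 0.107 q6 0.82
```

>>> arm_command:
  series:
    - [[0,0,0,-0.02],[0,0,0,-0.02],[0,0,0,0],[0,0,0,0]]

```text
t: 17.9
tcp_pos: [0.5301, 0.338, 0.1208]
tool_rot: [0.137, 0.694, -0.137, 0.694]
force: [-0.7, 1.4, 5.7]
finger_gap: 0.11
```

```bash
python3 -c "
from h import *
info()"
```

```text
t 17.9 tcp [0.5301 0.338  0.1208] jawyaw -0.3902 x [ 0.     0.001 -1.   ] F [-0.7  1.4  5.7] T [ 0.39  0.28 -0.25] gap 0.11 q6 0.78
```

>>> arm_command:
  series:
    - [[0,0,0,0.07],[0,0,0,0.08],[-0.3,0,0,0.07],[0,0,0,0],[0,0,0,0]]

```text
t: 18.4
tcp_pos: [0.5307, 0.3373, 0.1208]
tool_rot: [0.212, 0.674, -0.212, 0.675]
force: [0.6, -0.4, 3.7]
finger_gap: 0.107
```

```bash
python3 -c "
from h import *
info()"
```

```text
t 18.4 tcp [0.5307 0.3373 0.1208] jawyaw -0.6081 x [ 0.001 -0.001 -1.   ] F [ 0.6 -0.4  3.7] T [-0.07 -0.1  -0.09] gap 0.107 q6 1.0
```

>>> arm_command:
  series:
    - [[0,0,0,0],[0,0,0,0],[0,0,0,0],[0,0,0,0],[0,0,0,0],[0,0,0,0],[0,0,0,0],[0,0,0,0]]
  jaw: 60

```text
t: 19.2
tcp_pos: [0.53, 0.3377, 0.1207]
tool_rot: [0.212, 0.674, -0.212, 0.674]
force: [-0.9, -0.3, -0.2]
finger_gap: 0.6
```

>>> arm_command:
  series:
    - [[-5,0,0,0],[-15,0,0,0],[-25,0,0,0],[-25,0,0,0],[-20,0,0,0],[-10,0,0,0],[0,0,0,0]]

```text
t: 19.9
tcp_pos: [0.531, 0.3381, 0.2226]
tool_rot: [0.213, 0.673, -0.211, 0.676]
force: [-0.1, -0.8, -0.1]
finger_gap: 0.597
```

```bash
python3 -c "
from h import *
s,M=info();i=snapshot('wrist');np.save('pics/w4s.npy',[*s['tcp_pos'],*s['tool_rot']]);print(w2px(cam('wrist',s),(.53,.3375,.156)))
plan(.5198,-.3905,.21,-.162)
crop(i,60,0,500,380,1.55,'pics/w4.png')"
```

```text
t 19.9 tcp [0.531  0.3381 0.2226] jawyaw -0.61 x [ 0.004  0.001 -1.   ] F [-0.1 -0.8 -0.1] T [-0.02  0.04 -0.03] gap 0.597 q6 1.0
[283.6095966  210.37502414]
t 19.95 tcp [0.5301 0.3377 0.2211] jawyaw -0.61 x [ 0.001  0.    -1.   ] F [-0.4 -0.1  0. ] T [-0.    0.   -0.03] gap 0.596 q6 1.0
shift [  10.8 -602.8  408.7] turn -0.448
```

View pics/w4.png

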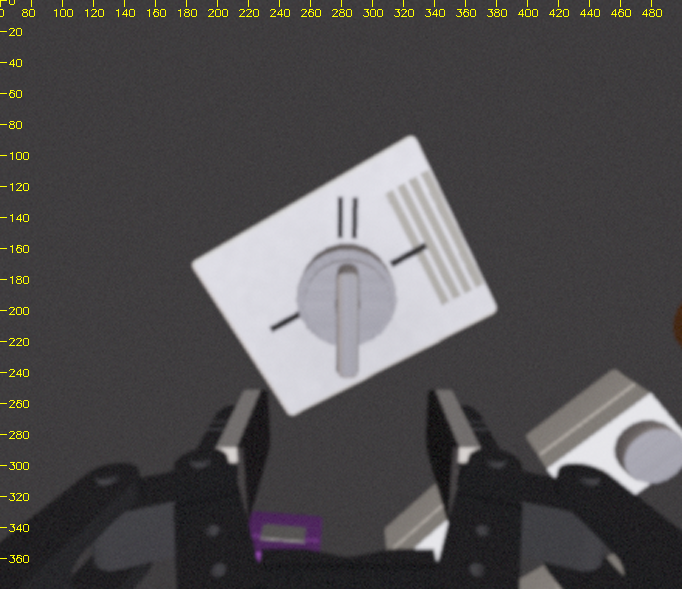

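```bash
python3 -c "
from h import *
plan(.43,-.415,.22)"
```

```text
t 19.95 tcp [0.5301 0.3377 0.2211] jawyaw -0.61 x [ 0.001  0.    -1.   ] F [-0.4 -0.1  0. ] T [-0.    0.   -0.03] gap 0.596 q6 1.0
shift [   0.7 -674.3  349.2]
```

>>> arm_command:
  series:
    - [[0,-15,8,0],[0,-30,16,0],[0,-42,22,0],[0,-42,22,0],[0,-42,22,0],[0,-42,22,0],[0,-42,22,0],[0,-42,22,0],[0,-42,22,0],[0,-42,22,0]]

```text
t: 20.95
tcp_pos: [0.4733, -0.0912, 0.2195]
tool_rot: [0.212, 0.676, -0.212, 0.673]
force: [1.2, -0.6, 0.2]
finger_gap: 0.602
```

>>> arm_command:
  series:
    - [[0,-42,22,0],[0,-42,22,0],[0,-42,22,0],[0,-42,22,0],[0,-42,22,0],[0,-30,16,0.1],[0,-15,6,0.12],[0,0,0,0.13],[0,0,0,0.13],[0,0,0,0.13]]

```text
t: 21.95
tcp_pos: [0.4341, -0.3731, 0.2189]
tool_rot: [0.407, 0.58, -0.407, 0.577]
force: [0.2, 0.1, -0.6]
finger_gap: 0.605
```

>>> arm_command:
  series:
    - [[0,0,0,0.07],[0,0,0,0],[0,0,0,0]]
  jaw: 80

```text
t: 22.25
tcp_pos: [0.4351, -0.373, 0.2197]
tool_rot: [0.425, 0.566, -0.425, 0.564]
force: [0.6, -0.2, 0.1]
finger_gap: 0.801
```

```bash
python3 -c "
from h import *
s,M=info();i=snapshot('wrist');np.save('pics/w5s.npy',[*s['tcp_pos'],*s['tool_rot']]);u=w2px(cam('wrist',s),(.52,-.39,.12));print(u)
u=u.astype(int);x0=max(0,u[0]-110);y0=max(0,u[1]-90);crop(i,x0,y0,x0+220,y0+180,3,'pics/w5.png');print(x0,y0)
plan(.52,-.39,.22)"
```

```text
t 22.25 tcp [ 0.4351 -0.373   0.2197] jawyaw -1.289 x [-0.002  0.002 -1.   ] F [ 0.6 -0.2  0.1] T [-0.03 -0.05 -0.06] gap 0.801 q6 0.39
[331.19345263 111.42695225]
221 21
t 22.3 tcp [ 0.4354 -0.3731  0.2199] jawyaw -1.2891 x [-0.001  0.001 -1.   ] F [ 0.2 -0.2  1. ] T [ 0.01 -0.01 -0.04] gap 0.794 q6 0.39
shift [-0.2 76.6 39.8]
```

View pics/w5.png

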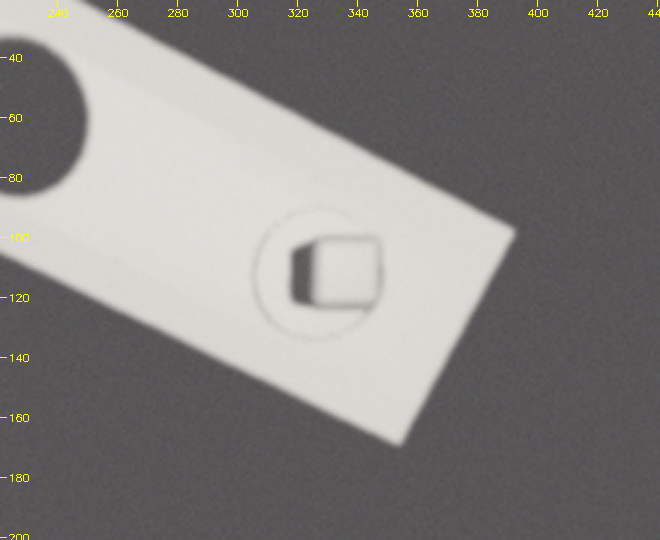

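```bash
python3 -c "
from h import *
a=np.load('pics/w5s.npy');c=cam('wrist',dict(tcp_pos=a[:3],tool_rot=a[3:]))
k=lambda x,y,z:px2w(c,(221+x/3,21+y/3),z).round(4)
print('top',k(348,272,.151),'fl',k(319,274,.091),'fl-low',k(319,274,.085),'keyhole',k(10,117,.085),'edges',k(516,232,.085),k(401,446,.085))
t=k(348,272,.151);f=k(319,274,.091);g=(t+f)/2;plan(g[0],g[1],.102,-1.289);print(g)"
```

```text
top [ 0.5194 -0.3901  0.151 ] fl [ 0.5197 -0.3907  0.091 ] fl-low [ 0.52   -0.3915  0.085 ] keyhole [ 0.5374 -0.2856  0.085 ] edges [ 0.5495 -0.4475  0.085 ] [ 0.4748 -0.4358  0.085 ]
t 22.3 tcp [ 0.4354 -0.3731  0.2199] jawyaw -1.2891 x [-0.001  0.001 -1.   ] F [ 0.2 -0.2  1. ] T [ 0.01 -0.01 -0.04] gap 0.794 q6 0.39
shift [117.8  76.2  40.2] turn -0.0
[ 0.51955 -0.3904   0.121  ]
```

>>> arm_command:
  series:
    - [[0,15,8,0],[0,20,10,0],[0,20,11,0],[0,14,7,0],[0,7,4,0],[0,0,0,0],[0,0,0,0]]

```text
t: 23.0
tcp_pos: [0.5195, -0.3903, 0.2203]
tool_rot: [0.425, 0.566, -0.425, 0.565]
force: [0.3, -0.7, -0.7]
finger_gap: 0.798
```

```bash
python3 -c "
from h import *
plan(.5196,-.3904,.102,-1.289)"
```

```text
t 23.0 tcp [ 0.5195 -0.3903  0.2203] jawyaw -1.2896 x [-0.001  0.001 -1.   ] F [ 0.3 -0.7 -0.7] T [ 0.02  0.03 -0.02] gap 0.798 q6 0.47
shift [118.3   0.2   0.2] turn -0.001
```

>>> arm_command:
  series:
    - [[12,0,0,0],[18,0,0,0],[18,0,0,0],[18,0,0,0],[18,0,0,0],[15,0,0,0],[12,0,0,0],[7,0,0,0],[0,0,0,0],[0,0,0,0]]

```text
t: 24.0
tcp_pos: [0.5206, -0.3911, 0.1031]
tool_rot: [0.425, 0.565, -0.425, 0.565]
force: [0.4, 0.3, 0.9]
finger_gap: 0.8
```

>>> arm_command:
  series:
    - [[0,0,0,0],[0,0,0,0],[0,0,0,0],[0,0,0,0],[0,0,0,0],[0,0,0,0],[0,0,0,0],[0,0,0,0]]
  jaw: 0
  force: 60

```text
t: 24.8
tcp_pos: [0.5206, -0.3909, 0.1033]
tool_rot: [0.425, 0.565, -0.425, 0.565]
force: [-0.9, 1.2, 4.7]
finger_gap: 0.192
```

>>> arm_command:
  series:
    - [[-10,0,0,0],[-20,0,0,0],[-25,0,0,0],[-25,0,0,0],[-20,0,0,0],[-10,0,0,0],[0,0,0,0]]

```text
t: 25.5
tcp_pos: [0.521, -0.3913, 0.2141]
tool_rot: [0.425, 0.564, -0.425, 0.566]
force: [0.1, -0.3, -1.2]
finger_gap: 0.196
```

```bash
python3 - <<'E'
from h import *
plan(.449,-.067,.25)
crop(snapshot('scene'),150,125,385,365,2.5,'pics/sc2.png')
E
```

```text
t 25.5 tcp [ 0.521  -0.3913  0.2141] jawyaw -1.29 x [ 0.002 -0.002 -1.   ] F [ 0.1 -0.3 -1.2] T [-0.01 -0.06  0.01] gap 0.196 q6 0.47
shift [ -36.7   20.8 -331.5]
```

View pics/sc2.png

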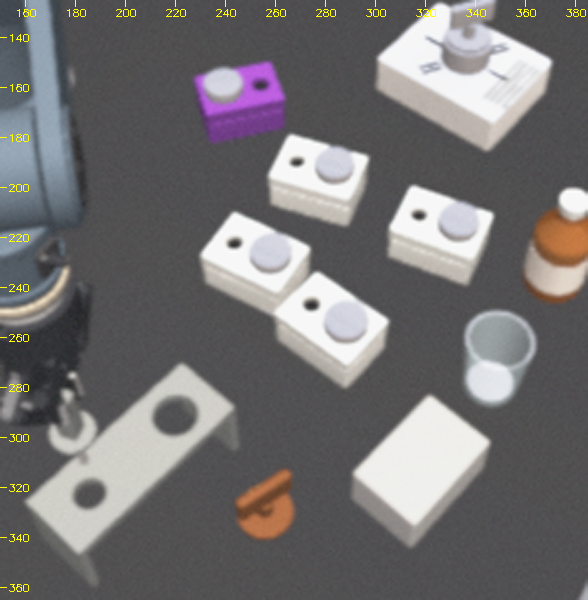

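```bash
python3 - <<'E'
from h import *
S=cam('scene')
s=lambda x,y:(150+x/2.5,125+y/2.5)
for n,p,z in [('b',s(419,215),.055),('kh',s(175,416),.085),('ph',s(90,493),.085)]:print(n,px2w(S,p,z))
plan(.567,-.0875,.19)
E
```

```text
b [0.60897504 0.08135274 0.055     ]
kh [ 0.5411677  -0.28926408  0.085     ]
ph [ 0.52314328 -0.39608886  0.085     ]
t 25.55 tcp [ 0.5203 -0.3907  0.2127] jawyaw -1.29 x [ 0. -0. -1.] F [-0.5  0.1 -1.6] T [ 0.01 -0.04  0.  ] gap 0.191 q6 0.47
shift [  22.7  128.9 -278.3]
```

>>> arm_command:
  series:
    - [[0,6,-14,0],[0,13,-28,0],[0,17,-38,0],[0,17,-38,0],[0,17,-38,0],[0,17,-38,0],[0,17,-38,0],[7,14,-26,0],[8,7,-14,0],[8,4,-6,0]]

```text
t: 26.55
tcp_pos: [0.5663, -0.0857, 0.1882]
tool_rot: [0.424, 0.566, -0.425, 0.565]
force: [0.3, -0.9, -1.6]
finger_gap: 0.191
```

>>> arm_command:
  series:
    - [[0,0,0,0],[0,0,0,0]]

```text
t: 26.75
tcp_pos: [0.567, -0.0889, 0.189]
tool_rot: [0.425, 0.565, -0.426, 0.565]
force: [0.2, 0.7, -1.4]
finger_gap: 0.193
```

```bash
python3 - <<'E'
from h import *
s,M=info();i=snapshot('wrist');np.save('pics/w6s.npy',[*s['tcp_pos'],*s['tool_rot']])
c=cam('wrist',s)
for P in [(.567,-.0875,.055),(.45,-.0676,.055),(.443,.074,.055),(.605,.0835,.055)]:print(w2px(c,P).round())
plan(.567,-.0875,.15)
crop(i,0,0,560,420,1.4,'pics/w6.png')
E
```

```text
t 26.75 tcp [ 0.567  -0.0889  0.189 ] jawyaw -1.2908 x [-0.001 -0.    -1.   ] F [ 0.2  0.7 -1.4] T [ 0.   -0.03 -0.05] gap 0.193 q6 0.94
[283. 189.]
[238. 281.]
[112. 255.]
[122. 104.]
t 26.8 tcp [ 0.5673 -0.0893  0.1895] jawyaw -1.2915 x [-0. -0. -1.] F [ 0.6  0.1 -1.5] T [ 0.04 -0.05  0.01] gap 0.193 q6 0.94
shift [39.5  0.2 -1.8]
```

View pics/w6.png

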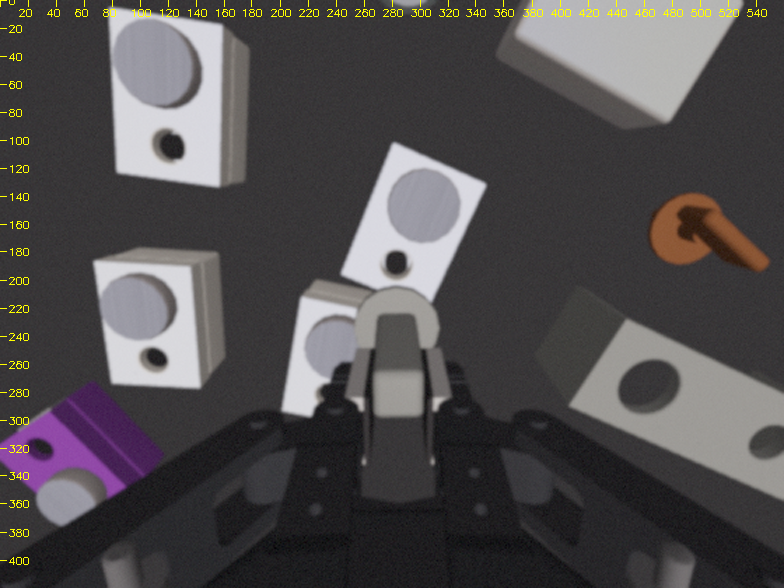

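```bash
python3 - <<'E'
from h import *
a=np.load('pics/w6s.npy');c=cam('wrist',dict(tcp_pos=a[:3],tool_rot=a[3:]))
k=lambda x,y,z=.055:px2w(c,(x/1.4,y/1.4),z).round(4)
print('d',k(396,263),'b',k(168,146),'a',k(153,358),'kh',k(649,387,.085))
plan(*k(396,263)[:2],.125)
E
```

```text
d [ 0.5685 -0.087   0.055 ] b [0.6043 0.0851 0.055 ] a [0.4416 0.0764 0.055 ] kh [ 0.537  -0.2881  0.085 ]
t 26.8 tcp [ 0.5673 -0.0893  0.1895] jawyaw -1.2915 x [-0. -0. -1.] F [ 0.6  0.1 -1.5] T [ 0.04 -0.05  0.01] gap 0.193 q6 0.94
shift [64.5  1.8 -1.9]
```

>>> arm_command:
  series:
    - [[8,1.5,-1.5,0],[14,0,0,0],[15,0,0,0],[14,0,0,0],[8,0,0,0],[3,0,0,0],[2,0,0,0],[2,0,0,0],[2,0,0,0],[2,0,0,0]]

```text
t: 27.8
tcp_pos: [0.5689, -0.0862, 0.1204]
tool_rot: [0.425, 0.564, -0.425, 0.566]
force: [-0.2, 0.2, 1.5]
finger_gap: 0.193
```

>>> arm_command:
  series:
    - [[1,0,0,0],[1,0,0,0],[0,0,0,0],[0,0,0,0]]

```text
t: 28.2
tcp_pos: [0.5687, -0.0862, 0.1179]
tool_rot: [0.425, 0.565, -0.425, 0.565]
force: [0.4, -1.7, 2.5]
finger_gap: 0.195
```

```bash
python3 -c "
from h import *
info()"
```

```text
t 28.2 tcp [ 0.5687 -0.0862  0.1179] jawyaw -1.29 x [ 0.001 -0.    -1.   ] F [ 0.4 -1.7  2.5] T [-0.13 -0.07 -0.02] gap 0.195 q6 0.95
```

>>> arm_command:
  series:
    - [[0.7,0,0,0],[0.7,0,0,0],[0,0,0,0],[0,0,0,0]]

```text
t: 28.6
tcp_pos: [0.5687, -0.0862, 0.1167]
tool_rot: [0.425, 0.565, -0.425, 0.565]
force: [0.1, -0.6, 3.9]
finger_gap: 0.19
```

>>> arm_command:
  series:
    - [[0.7,0,0,0],[0.7,0,0,0],[0,0,0,0],[0,0,0,0]]

```text
t: 29.0
tcp_pos: [0.5691, -0.0862, 0.1164]
tool_rot: [0.425, 0.564, -0.425, 0.566]
force: [-1.1, 0.4, 9.8]
finger_gap: 0.197
```

>>> arm_command:
  series:
    - [[-15,0,0,0],[-25,0,0,0],[-15,-10,-5,0],[0,-25,-12,0],[0,-30,-14,0],[0,-25,-12,0],[0,-14,-6,0],[0,-5,-2,0],[0,0,0,0],[0,0,0,0]]

```text
t: 30.0
tcp_pos: [0.4505, -0.0676, 0.1699]
tool_rot: [0.425, 0.565, -0.425, 0.565]
force: [0.7, 0.5, -1.1]
finger_gap: 0.192
```

```bash
python3 -c "
from h import *
plan(.450,-.067,.1155)"
```

```text
t 30.0 tcp [ 0.4505 -0.0676  0.1699] jawyaw -1.2901 x [ 0.001 -0.    -1.   ] F [ 0.7  0.5 -1.1] T [ 0.04 -0.03 -0.02] gap 0.192 q6 0.89
shift [54.4 -0.4 -0.7]
```

>>> arm_command:
  series:
    - [[10,0,-0.5,0],[15,0,0,0],[12,0,0,0],[6,0,0,0],[3,0,0,0],[2,0,0,0],[2,0,0,0],[2,0,0,0],[1,0,0,0],[0,0,0,0]]

```text
t: 31.0
tcp_pos: [0.4493, -0.0667, 0.117]
tool_rot: [0.425, 0.565, -0.425, 0.565]
force: [-0.6, 0.9, 0.1]
finger_gap: 0.195
```

>>> arm_command:
  series:
    - [[0.7,0,0,0],[0.7,0,0,0],[0,0,0,0],[0,0,0,0]]

```text
t: 31.4
tcp_pos: [0.4498, -0.0669, 0.1164]
tool_rot: [0.425, 0.565, -0.425, 0.566]
force: [-0.3, 1.0, 7.7]
finger_gap: 0.192
```

>>> arm_command:
  series:
    - [[0.5,0,0,0],[0,0,0,0],[0,0,0,0]]

```text
t: 31.7
tcp_pos: [0.4499, -0.0669, 0.1163]
tool_rot: [0.425, 0.564, -0.425, 0.566]
force: [-0.6, 0.5, 10.3]
finger_gap: 0.192
```

>>> arm_command:
  series:
    - [[-15,0,0,0],[-25,0,0,0],[-15,2,-10,0],[0,7,-30,0],[0,8,-36,0],[0,8,-34,0],[0,5,-20,0],[0,2,-10,0],[0,0,0,0],[0,0,0,0]]

```text
t: 32.7
tcp_pos: [0.4415, 0.0761, 0.17]
tool_rot: [0.425, 0.565, -0.425, 0.565]
force: [-0.1, -1.0, 0.3]
finger_gap: 0.194
```

```bash
python3 -c "
from h import *
plan(.442,.0762,.1155)"
```

```text
t 32.7 tcp [0.4415 0.0761 0.17  ] jawyaw -1.2898 x [ 0.    -0.001 -1.   ] F [-0.1 -1.   0.3] T [ 0.02  0.   -0.01] gap 0.194 q6 1.21
shift [54.5  0.5 -0. ]
```

>>> arm_command:
  series:
    - [[10,0,0,0],[15,0,0,0],[12,0,0,0],[6,0,0,0],[3,0,0,0],[2,0,0,0],[2,0,0,0],[2,0,0,0],[1,0,0,0],[0,0,0,0]]

```text
t: 33.7
tcp_pos: [0.4413, 0.0766, 0.1171]
tool_rot: [0.425, 0.565, -0.425, 0.565]
force: [-0.2, -1.5, 1.0]
finger_gap: 0.196
```

>>> arm_command:
  series:
    - [[0.7,0,0,0],[0.7,0,0,0],[0.5,0,0,0],[0,0,0,0],[0,0,0,0]]

```text
t: 34.2
tcp_pos: [0.442, 0.0767, 0.1163]
tool_rot: [0.425, 0.564, -0.425, 0.566]
force: [-1.8, -1.3, 10.0]
finger_gap: 0.195
```

>>> arm_command:
  series:
    - [[-15,0,0,0],[-25,0,0,0],[-15,10,2,0],[0,32,8,0],[0,38,9,0],[0,38,9,0],[0,26,6,0],[0,14,3,0],[0,0,0,0],[0,0,0,0]]

```text
t: 35.2
tcp_pos: [0.6022, 0.0851, 0.1694]
tool_rot: [0.425, 0.566, -0.425, 0.564]
force: [-0.1, 0.2, -2.1]
finger_gap: 0.194
```

```bash
python3 -c "
from h import *
plan(.6045,.0848,.1155)
s=status.sense();i=snapshot('wrist');u=w2px(cam('wrist',s),(.6045,.0848,.055));print(u)
crop(i,130,50,430,330,2,'pics/w7.png')"
```

```text
t 35.2 tcp [0.6022 0.0851 0.1694] jawyaw -1.2899 x [-0.002  0.    -1.   ] F [-0.1  0.2 -2.1] T [-0.06 -0.02 -0.04] gap 0.194 q6 1.25
shift [53.8  2.2  1. ] [285.33962883 192.16733947]
```

View pics/w7.png

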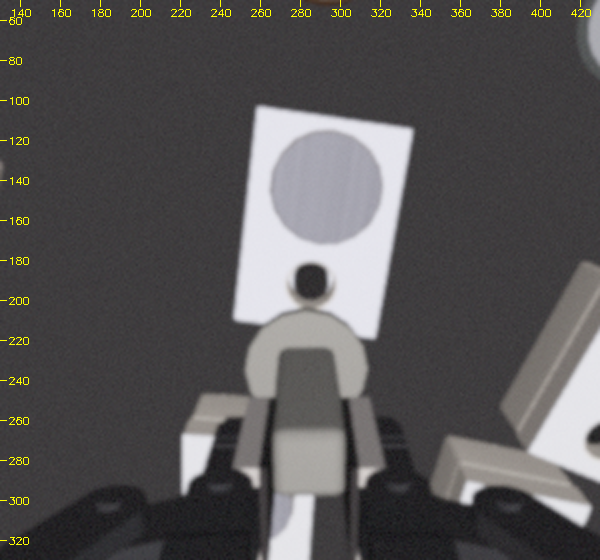

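>>> arm_command:
  series:
    - [[10,2,0.5,0],[15,0,0,0],[12,0,0,0],[6,0,0,0],[3,0,0,0],[2,0,0,0],[2,0,0,0],[2,0,0,0],[1,0,0,0],[0,0,0,0]]

```text
t: 36.25
tcp_pos: [0.6052, 0.085, 0.1172]
tool_rot: [0.425, 0.565, -0.425, 0.565]
force: [-2.0, -0.2, 1.3]
finger_gap: 0.195
```

>>> arm_command:
  series:
    - [[0.7,0,0,0],[0.7,0,0,0],[0.5,0,0,0],[0,0,0,0],[0,0,0,0]]

```text
t: 36.75
tcp_pos: [0.6059, 0.085, 0.1165]
tool_rot: [0.425, 0.565, -0.425, 0.565]
force: [-2.2, 0.9, 7.3]
finger_gap: 0.19
```

>>> arm_command:
  series:
    - [[0.6,0,0,0],[0,0,0,0],[0,0,0,0]]

```text
t: 37.05
tcp_pos: [0.6061, 0.085, 0.1164]
tool_rot: [0.426, 0.564, -0.425, 0.566]
force: [-3.6, 0.2, 10.2]
finger_gap: 0.195
```

>>> arm_command:
  series:
    - [[-15,0,0,0],[-25,0,0,0],[-30,0,0,0],[-30,0,0,0],[-10,0,0,0],[0,0,0,0]]

```text
t: 37.65
tcp_pos: [0.6068, 0.0849, 0.2261]
tool_rot: [0.426, 0.564, -0.424, 0.566]
force: [-0.2, 0.3, -1.2]
finger_gap: 0.193
```

```bash
python3 -c "
from h import *
plan(.5195,-.3945,.225)"
```

```text
t 37.65 tcp [0.6068 0.0849 0.2261] jawyaw -1.29 x [ 0.005 -0.    -1.   ] F [-0.2  0.3 -1.2] T [-0.02 -0.01 -0.03] gap 0.193 q6 1.25
shift [   0.8 -216.8  436.4]
```

>>> arm_command:
  series:
    - [[0,-10,16,0],[0,-20,30,0],[0,-26,40,0],[0,-26,40,0],[0,-26,40,0],[0,-26,40,0],[0,-26,40,0],[0,-26,40,0],[0,-26,40,0],[0,-26,40,0]]

```text
t: 38.65
tcp_pos: [0.4764, -0.3337, 0.2222]
tool_rot: [0.425, 0.566, -0.425, 0.564]
force: [0.9, 0.6, -1.8]
finger_gap: 0.194
```

>>> arm_command:
  series:
    - [[0,-26,38,0],[0,-15,20,0],[0,-8,12,0],[0,0,0,0],[0,0,0,0]]

```text
t: 39.15
tcp_pos: [0.4504, -0.4118, 0.2234]
tool_rot: [0.426, 0.566, -0.424, 0.564]
force: [0.7, 0.9, -2.1]
finger_gap: 0.19
```

```bash
python3 -c "
from h import *
plan(.5195,-.3945,.225)
s=status.sense();i=snapshot('wrist');np.save('pics/w8s.npy',[*s['tcp_pos'],*s['tool_rot']]);u=w2px(cam('wrist',s),(.5195,-.3945,.085));print(u)
crop(i,130,30,430,310,2,'pics/w8.png')"
```

```text
t 39.15 tcp [ 0.4504 -0.4118  0.2234] jawyaw -1.2897 x [-0.001  0.003 -1.   ] F [ 0.7  0.9 -2.1] T [ 0.03 -0.01 -0.04] gap 0.19 q6 0.37
shift [-1.6 71.2  2.5] [287.14350751 118.10244301]
```

View pics/w8.png

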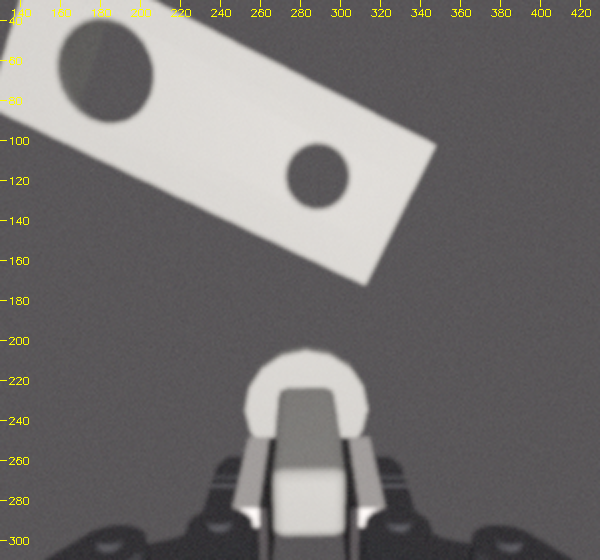

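```bash
python3 -c "
from h import *
a=np.load('pics/w8s.npy');c=cam('wrist',dict(tcp_pos=a[:3],tool_rot=a[3:]))
p=px2w(c,(289,118),.085);print(p,px2w(c,(182.5,65.5),.085))
plan(p[0],p[1],.17)"
```

```text
[ 0.52009771 -0.39622515  0.085     ] [ 0.5377757  -0.28690011  0.085     ]
t 39.2 tcp [ 0.4507 -0.4115  0.2238] jawyaw -1.2887 x [-0.001  0.002 -1.   ] F [ 1.1 -0.6 -0.8] T [0.01 0.05 0.05] gap 0.192 q6 0.37
shift [53.8 70.9  4.8]
```

>>> arm_command:
  series:
    - [[0,10,1,0],[0,18,1,0],[0,20,1,0],[0,15,1,0],[0,8,1,0],[0,0,0,0],[0,0,0,0]]

```text
t: 39.9
tcp_pos: [0.5199, -0.3983, 0.2244]
tool_rot: [0.425, 0.565, -0.425, 0.565]
force: [-0.4, 0.2, -1.2]
finger_gap: 0.189
```

```bash
python3 -c "
from h import *
plan(.520,-.396,.1038)"
```

```text
t 39.9 tcp [ 0.5199 -0.3983  0.2244] jawyaw -1.2893 x [-0.001  0.    -1.   ] F [-0.4  0.2 -1.2] T [-0.01  0.03  0.07] gap 0.189 q6 0.47
shift [120.6   0.8  -2.1]
```

>>> arm_command:
  series:
    - [[5,1,-2,0],[15,0,0,0],[18,0,0,0],[18,0,0,0],[18,0,0,0],[15,0,0,0],[12,0,0,0],[8,0,0,0],[5,0,0,0],[4,0,0,0]]

```text
t: 40.9
tcp_pos: [0.5206, -0.3967, 0.1065]
tool_rot: [0.425, 0.565, -0.425, 0.565]
force: [-0.5, 0.1, -1.9]
finger_gap: 0.193
```

>>> arm_command:
  series:
    - [[1,0,0,0],[1,0,0,0],[0,0,0,0],[0,0,0,0]]

```text
t: 41.3
tcp_pos: [0.5206, -0.3966, 0.105]
tool_rot: [0.425, 0.565, -0.425, 0.565]
force: [0.2, -0.0, -0.9]
finger_gap: 0.19
```

>>> arm_command:
  series:
    - [[0.7,0,0,0],[0.7,0,0,0],[0.5,0,0,0],[0,0,0,0],[0,0,0,0]]

```text
t: 41.8
tcp_pos: [0.5207, -0.3965, 0.1035]
tool_rot: [0.425, 0.565, -0.425, 0.565]
force: [-0.8, 0.9, 5.8]
finger_gap: 0.188
```

Flange is seated. I release and retract.

>>> arm_command:
  series:
    - [[-0.5,0,0,0],[0,0,0,0],[0,0,0,0],[0,0,0,0],[0,0,0,0],[0,0,0,0],[0,0,0,0],[0,0,0,0]]
  jaw: 70

```text
t: 42.6
tcp_pos: [0.5204, -0.3964, 0.1032]
tool_rot: [0.425, 0.565, -0.425, 0.565]
force: [-0.3, 0.7, -0.4]
finger_gap: 0.7
```

>>> arm_command:
  series:
    - [[-5,0,0,0],[-15,0,0,0],[-25,0,0,0],[-30,0,0,0],[-25,0,0,0],[-15,0,0,0],[-5,0,0,0],[0,0,0,0],[0,0,0,0]]

```text
t: 43.5
tcp_pos: [0.52, -0.3959, 0.2226]
tool_rot: [0.425, 0.566, -0.425, 0.565]
force: [-0.2, -0.1, 0.2]
finger_gap: 0.696
```

```bash
python3 -c "
from h import *
plan(.530,.3377,.22,-.608)"
```

```text
t 43.5 tcp [ 0.52   -0.3959  0.2226] jawyaw -1.29 x [-0.001  0.001 -1.   ] F [-0.2 -0.1  0.2] T [ 0.02 -0.05 -0.01] gap 0.696 q6 0.47
shift [   3.4  212.9 -702.1] turn -0.682
```

>>> arm_command:
  series:
    - [[0,5,-17,0],[0,10,-33,0],[0,13,-44,0],[0,13,-44,0],[0,13,-44,0],[0,13,-44,0],[0,13,-44,0],[0,13,-44,0],[0,13,-44,0],[0,13,-44,0]]

```text
t: 44.5
tcp_pos: [0.5215, 0.0258, 0.2223]
tool_rot: [0.425, 0.566, -0.425, 0.564]
force: [0.4, -0.4, -0.5]
finger_gap: 0.703
```

>>> arm_command:
  series:
    - [[0,13,-44,0],[0,13,-44,0],[0,13,-44,0],[0,13,-44,0],[0,13,-44,0],[0,13,-44,0],[0,10,-33,0],[0,3,-10,0],[0,0,0,-0.08],[0,0,0,-0.12]]

```text
t: 45.5
tcp_pos: [0.5239, 0.3431, 0.222]
tool_rot: [0.364, 0.606, -0.366, 0.605]
force: [0.5, -0.7, 0.2]
finger_gap: 0.703
```

>>> arm_command:
  series:
    - [[0,0,0,-0.12],[0,0,0,-0.12],[0,0,0,-0.12],[0,0,0,-0.12],[0,0,0,0],[0,0,0,0]]

```text
t: 46.1
tcp_pos: [0.5249, 0.3425, 0.2226]
tool_rot: [0.213, 0.675, -0.214, 0.674]
force: [0.6, 0.6, -0.6]
finger_gap: 0.698
```

```bash
python3 -c "
from h import *
plan(.530,.3377,.1207,-.608)"
```

```text
t 46.1 tcp [0.5249 0.3425 0.2226] jawyaw -0.6127 x [-0.002 -0.001 -1.   ] F [ 0.6  0.6 -0.6] T [ 0.03  0.06 -0.01] gap 0.698 q6 1.01
shift [101.9  -0.8   7. ] turn -0.005
```

>>> arm_command:
  series:
    - [[0,-0.5,3.5,0],[10,0,3.5,0],[15,0,0,0],[18,0,0,0],[18,0,0,0],[16,0,0,0],[12,0,0,0],[8,0,0,0],[4.5,0,0,0],[0,0,0,0]]

```text
t: 47.1
tcp_pos: [0.531, 0.3385, 0.1212]
tool_rot: [0.212, 0.675, -0.213, 0.674]
force: [-0.0, 0.7, -0.2]
finger_gap: 0.702
```

```bash
python3 -c "
from h import *
plan(.530,.3377,.1207,-.608)"
```

```text
t 47.1 tcp [0.531  0.3385 0.1212] jawyaw -0.6102 x [-0.001 -0.    -1.   ] F [-0.   0.7 -0.2] T [ 0.   -0.05 -0.04] gap 0.702 q6 1.0
shift [ 0.5 -1.2 -0.4] turn -0.002
```

>>> arm_command:
  series:
    - [[0,-0.8,0,0],[0,0,0,0],[0,0,0,0],[0,0,0,0],[0,0,0,0],[0,0,0,0],[0,0,0,0],[0,0,0,0],[0.5,0,0,0],[0.5,0,0,0]]
  jaw: 0
  force: 60

```text
t: 48.1
tcp_pos: [0.5312, 0.3382, 0.1225]
tool_rot: [0.213, 0.674, -0.212, 0.675]
force: [-2.3, -1.4, 11.2]
finger_gap: 0.103
```

>>> arm_command:
  series:
    - [[0,0,0,0.08],[0,0,0,0.1],[0,0,0,0.1],[0,0,0,0.1],[0,0,0,0.1],[0,0,0,0.1],[0,0,0,0.1],[0,0,0,0.1],[0,0,0,0],[0,0,0,0]]

```text
t: 49.1
tcp_pos: [0.532, 0.3383, 0.1225]
tool_rot: [0.454, 0.543, -0.452, 0.544]
force: [-0.2, -1.3, 8.9]
finger_gap: 0.105
```

```bash
python3 -c "
from h import *
plan(.530,.3377,.1207,-1.87)"
```

```text
t 49.1 tcp [0.532  0.3383 0.1225] jawyaw -1.3893 x [ 0.003  0.001 -1.   ] F [-0.2 -1.3  8.9] T [-0.15  0.15  0.22] gap 0.105 q6 1.78
shift [ 1.8 -2.   0.2] turn 0.481
```

>>> arm_command:
  series:
    - [[-0.4,-1,0,0.08],[0,0,0,0.1],[0,0,0,0.1],[0,0,0,0.1],[0,0,0,0.07],[0,0,0,0.03],[0,0,0,0],[0,0,0,0]]

```text
t: 49.9
tcp_pos: [0.5318, 0.3374, 0.1226]
tool_rot: [0.57, 0.419, -0.568, 0.421]
force: [0.6, -2.1, 7.2]
finger_gap: 0.102
```

```bash
python3 -c "
from h import *
plan(.530,.3377,.1207,-1.67)"
```

```text
t 49.9 tcp [0.5318 0.3374 0.1226] jawyaw -1.8691 x [ 0.004 -0.    -1.   ] F [ 0.6 -2.1  7.2] T [-0.37 -0.16  0.14] gap 0.102 q6 2.26
shift [ 1.9 -1.8  0.2] turn -0.199
```

>>> arm_command:
  series:
    - [[0,0,0,-0.06],[0,0,0,-0.08],[0,0,0,-0.06],[0,0,0,0],[0,0,0,0]]

```text
t: 50.4
tcp_pos: [0.5315, 0.3382, 0.1225]
tool_rot: [0.526, 0.474, -0.523, 0.475]
force: [2.0, -0.5, 6.9]
finger_gap: 0.102
```

```bash
python3 -c "
from h import *
plan(.530,.3377,.1207,-1.67)
s=status.sense();i=snapshot('wrist');crop(i,130,30,430,310,2,'pics/w9.png')"
```

```text
t 50.4 tcp [0.5315 0.3382 0.1225] jawyaw -1.6702 x [ 0.004  0.001 -1.   ] F [ 2.  -0.5  6.9] T [-0.05 -0.06 -0.03] gap 0.102 q6 2.06
shift [ 1.8 -1.4  0.7] turn -0.0
```

View pics/w9.png

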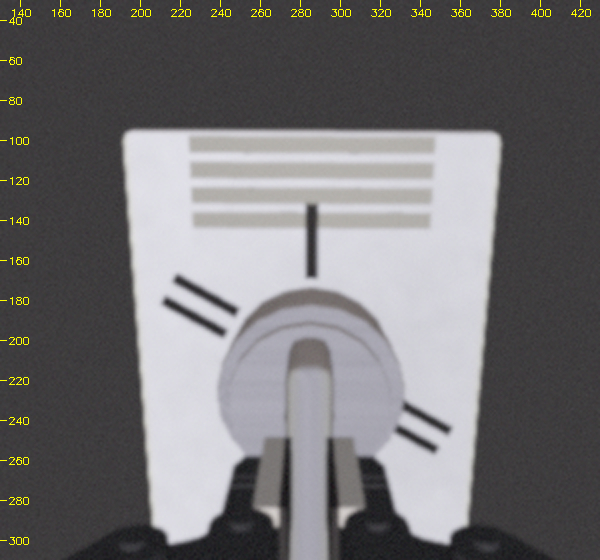

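>>> arm_command:
  series:
    - [[-4,0,0,0],[-6,0,0,0],[-10,0,0,0],[-15,0,0,0],[-20,0,0,0],[-20,0,0,0],[-20,0,0,0],[-10,0,0,0],[0,0,0,0],[0,0,0,0]]

```text
t: 51.45
tcp_pos: [0.5292, 0.3375, 0.2256]
tool_rot: [-0.524, -0.475, 0.525, -0.474]
force: [0.6, -0.3, -1.9]
finger_gap: 0.1
```

```bash
python3 -c "
from h import *
plan(.5375,-.287,.225)"
```

```text
t 51.45 tcp [0.5292 0.3375 0.2256] jawyaw -1.67 x [-0.001 -0.    -1.   ] F [ 0.6 -0.3 -1.9] T [-0.03 -0.04  0.01] gap 0.1 q6 2.06
shift [  0.8  70.1 620.7]
```

>>> arm_command:
  series:
    - [[0,2,18,0],[0,4,34,0],[0,5,45,0],[0,5,45,0],[0,5,45,0],[0,5,45,0],[0,5,45,0],[0,5,45,0],[0,5,45,0],[0,5,45,0]]

```text
t: 52.45
tcp_pos: [0.5329, -0.0792, 0.2251]
tool_rot: [-0.524, -0.475, 0.525, -0.474]
force: [0.6, -0.2, -2.1]
finger_gap: 0.104
```

>>> arm_command:
  series:
    - [[0,5,45,0],[0,5,45,0],[0,5,45,0],[0,4,34,0],[0,2,18,0],[0,2,12,0],[0,0,0,0],[0,0,0,0],[0,0,0,0]]

```text
t: 53.35
tcp_pos: [0.5378, -0.2751, 0.226]
tool_rot: [0.524, 0.476, -0.524, 0.475]
force: [0.6, -0.7, -1.3]
finger_gap: 0.102
```

```bash
python3 -c "
from h import *
plan(.5375,-.287,.14)"
```

```text
t 53.35 tcp [ 0.5378 -0.2751  0.226 ] jawyaw -1.6681 x [-0.001  0.001 -1.   ] F [ 0.6 -0.7 -1.3] T [-0.01 -0.02 -0.01] gap 0.102 q6 1.01
shift [86.   0.9 12. ]
```

>>> arm_command:
  series:
    - [[0,1,6,0],[5,0,6,0],[15,0,0,0],[18,0,0,0],[18,0,0,0],[15,0,0,0],[10,0,0,0],[5,0,0,0],[0,0,0,0],[0,0,0,0]]

```text
t: 54.35
tcp_pos: [0.5382, -0.2895, 0.1407]
tool_rot: [0.524, 0.474, -0.524, 0.475]
force: [0.2, 0.2, -0.6]
finger_gap: 0.105
```

```bash
python3 -c "
from h import *
plan(.5375,-.287,.1115)"
```

```text
t 54.35 tcp [ 0.5382 -0.2895  0.1407] jawyaw -1.6699 x [ 0.001 -0.001 -1.   ] F [ 0.2  0.2 -0.6] T [ 0.03 -0.01 -0.01] gap 0.105 q6 0.99
shift [29.2 -0.9 -2.4]
```

>>> arm_command:
  series:
    - [[0,-0.9,-2.4,0],[0,0,0,0],[3,0,0,0],[4,0,0,0],[4,0,0,0],[4,0,0,0],[0,0,0,0]]

```text
t: 55.05
tcp_pos: [0.5365, -0.2863, 0.1241]
tool_rot: [-0.524, -0.475, 0.524, -0.474]
force: [0.7, -0.2, -1.6]
finger_gap: 0.098
```

>>> arm_command:
  series:
    - [[3,0,0,0],[3,0,0,0],[3,0,0,0],[2,0,0,0],[1,0,0,0],[0,0,0,0],[0,0,0,0]]

```text
t: 55.75
tcp_pos: [0.5371, -0.2867, 0.1132]
tool_rot: [0.524, 0.475, -0.524, 0.475]
force: [-0.8, -1.0, -1.6]
finger_gap: 0.101
```

>>> arm_command:
  series:
    - [[0.7,0,0,0],[0.7,0,0,0],[0.7,0,0,0],[0,0,0,0],[0,0,0,0]]

```text
t: 56.25
tcp_pos: [0.5371, -0.2867, 0.1116]
tool_rot: [0.524, 0.474, -0.524, 0.475]
force: [-0.7, 0.8, 4.0]
finger_gap: 0.102
```

Shoulder is seated on the plate at the expected height. I release and retract.

>>> arm_command:
  series:
    - [[-0.4,0,0,0],[0,0,0,0],[0,0,0,0],[0,0,0,0],[0,0,0,0],[0,0,0,0],[0,0,0,0],[0,0,0,0]]
  jaw: 60

```text
t: 57.05
tcp_pos: [0.537, -0.2866, 0.1114]
tool_rot: [0.524, 0.475, -0.524, 0.475]
force: [-0.1, -0.0, 0.0]
finger_gap: 0.603
```

>>> arm_command:
  series:
    - [[-5,0,0,0],[-15,0,0,0],[-25,0,0,0],[-30,0,0,0],[-30,0,0,0],[-20,0,0,0],[-10,-10,0,0],[0,-20,0,0],[0,-30,0,0],[0,-30,0,0]]

```text
t: 58.05
tcp_pos: [0.4455, -0.2768, 0.2458]
tool_rot: [-0.524, -0.475, 0.524, -0.474]
force: [-0.5, -0.0, 0.1]
finger_gap: 0.599
```

>>> arm_command:
  series:
    - [[0,-10,0,0],[0,0,0,0],[0,0,0,0]]

```text
t: 58.35
tcp_pos: [0.4382, -0.2772, 0.2466]
tool_rot: [0.524, 0.474, -0.524, 0.475]
force: [0.6, 0.0, -0.0]
finger_gap: 0.601
```

```bash
python3 -c "
from h import *
info();i=snapshot('wrist');j=snapshot('scene')
a=cv2.resize(i,(400,300));crop(j,150,125,385,365,1.7,'pics/t.png');b=cv2.imread('pics/t.png')
o=np.zeros((408,800,3),np.uint8);o[:300,:400]=a[:,:,::-1];o[:,400:799]=b[:408,:399];cv2.imwrite('pics/fin.png',o)"
```

```text
t 58.35 tcp [ 0.4382 -0.2772  0.2466] jawyaw -1.6705 x [ 0.001 -0.001 -1.   ] F [ 0.6  0.  -0. ] T [-0.02 -0.02  0.02] gap 0.601 q6 0.89
```

View pics/fin.png

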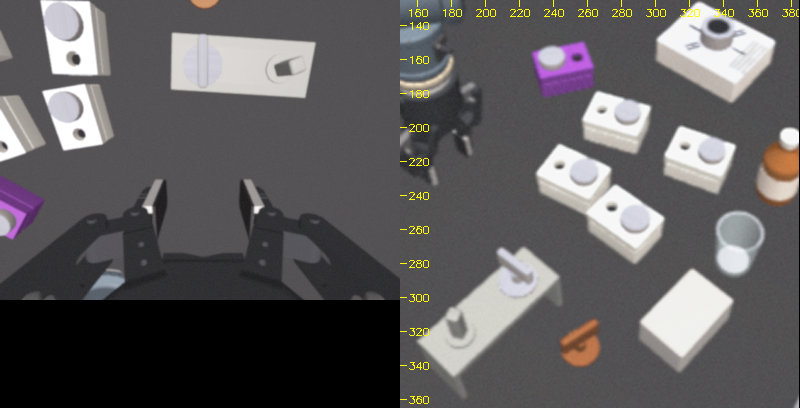

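Key and probe hang upright in their own holes, the lock is empty, and the bystanders have not moved. I hand in.

```bash
python3 -c "
from station import ticket
print(ticket.sign_off())"
```

```text
the job is handed in; nothing more can be done
None
```

The job is handed in at about 58 s. All steps were done in the order asked, and no check failed. The hand-in reports no verdict.

- **Key in the lock:** I set the key lightly on the keyway, found the slot about 0.28 rad clockwise of the rest mark, and pushed it home. I turned it until it met the stop, then eased it back so it lined up with the service mark, as the picture confirmed.
- **Reset pins:** All four units' pins were pressed with the probe to the same depth, where the downward force rose to about 10 N each time. Unit b, the one furthest towards the controller and bottle, had been knocked about 2 cm aside. I measured it again before pressing its pin.
- **Key back to rest:** I turned the key to the rest mark while it was pressed down onto the rim. The key has about 0.2 rad of play in its slot. I allowed for it by overshooting and coming back, but I could not see the keyway itself.
- **A small disagreement:** When I gripped the key the second time, the gripper sat about 1.7 mm higher on it than before. I put this down to the fingers pulling the key down as they closed. The key later seated in the rack at the height that predicts.
- **Final picture:** Key and probe hang upright in their own holes, the lock is empty, and the bottle, beaker, box and look-alikes are where they were. The gripper was open and clear of everything.

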